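# Set up the linishing fixture and load it with tube sleeves

### The arm

A 6-joint arm with a two-finger parallel gripper is mounted at the origin on the work surface. World frame = base frame: x ahead of the robot, y to its left, z up, the work surface at z = 0. Lengths are in m, angles in rad, forces in N, time in s.
With the tool pointing down it reaches from about 0.3 to 0.95 m from the base axis. Payload 3.1 kg.
Tool frame: the origin (TCP) lies at the very end of the fingers, on their centre line; the grasp point (between the pads) lies 19 mm behind it; z points along the fingers, y is the line along which they close (so a half turn about z gives the same grasp; the last joint's range is limited). The gripper opens to 85 mm and grips with 20 to 120 N. Pads are 22 mm wide; open, the fingers measure 114 mm over their backs; the gripper's body (76 mm by 85 mm) begins 54 mm behind the grasp point. The pads swing forward as they close: fully open they stand 13 mm farther back than shut.
Start: joints at [1.226, 0.308, 1.634, -0, 1.2, -0.07], TCP at [0.17, 0.602, 0.231] pointing down, gripper open.
Joint ranges: [-3.06, 3.06], [-0.79, 1.96], [0.05, 2.63], [-1.19, 4.34], [0.05, 2.64], [-2.94, 2.94]. Speed limits (rad/s): [2.79, 2.79, 3.14, 3.14, 3.14, 3.14].

### API

Orientations are given as a rotation vector (axis times angle).
In Python, from rig import env gives the robot as it stands.
- The arm moves only by the tool arm_command, never from a script. Its argument "plan" is a list of rows, each an object with "delta_pos": the shift along the world's x, y, z in units of 4 cm (1.0 is 4 cm), a list of three; "delta_rot": the turn, a rotation vector about the world's x, y, z in units of 10 degrees (1.0 is 10 degrees), a list of three; "fingers": the opening, from 0 (shut) to 1 (fully open). In form: [{"delta_pos": [x, y, z], "delta_rot": [rx, ry, rz], "fingers": fingers}, ...]. A call has exactly 10 rows; each row shifts and turns the commanded pose from where the row before left it; what a row does not reach is not made up. A row lasts 1/8 s, in which the tool goes at most 62.5 mm and 10.7 degrees, less where a joint would pass 70% of its speed; a pose out of reach is approached as far as the arm can. A call with a number of a shift or a turn outside -1 to 1 is refused whole. A call with a gripper value outside its range is refused whole. The fingers move at their own pace and stop on an object; "grip_force" is the grip in N (left out, the last holds). Time passes only in rows, so rows that do not move let the fingers close, or fill a call up. It gives the time, the measured TCP pose, the force, the opening and the grip force at its end, in the units of the state.
- env.state(): the state, without advancing time (a new reading comes with each control period).
- env.read_camera(name): name is "scene" or "top"; returns a dict with "frame" (384x512x3 uint8, red, green, blue), "depth" (384x512 float32, m along the optical axis (not along the pixel's ray), 0 where there is no reading), "K" (3x3 intrinsics, pixels), "dist_coeffs" ([k1, k2, p1, p2, k3] as OpenCV has them; the pictures are not rectified), "world_from_camera" (4x4, takes a point from camera to world coordinates). Camera axes: x right, y down, z forward; pixel columns grow to the right and rows downward; lengths in m; the calibration is good to about 2 mm. A picture is of the moment at which its call begins.
- env.job_done(): hands the job in; it is judged then, once.
The state is a dict: "time": time; "joint_positions": joint angles; "qvel": joint speeds; "joint_efforts": joint torques, N m; "eef_pos": TCP position; "tcp_rot": TCP orientation; "ft_force": force on the tool from outside, world axes, zero at the start; "moment": the same for the moment, N m; "opening": finger opening in m; "grasp_force": force on a finger pad.
Only numpy, scipy, OpenCV 4.12 (cv2) and the standard library are available. Lean on these libraries where they do the work, as an engineer would, in place of code of your own. Each camera call takes 0.05 s, during which the arm holds its last target. There are 200 camera calls.

### The job

Get the linishing fixture ready: swing the turn latch on the green base clear of the bed, lower the loose plate with the four spigots fully home onto the round and the diamond locating pin, and swing the latch back shut over the plate's end. Only then push every steel tube sleeve that stands on the bench fully down onto a spigot of its own (any spigot), and leave the other things on the bench alone.

Things in the scene. Friction and masses are not known exactly. Their poses are not given: they have to be found in the camera images.
- latch (a joint): turn latch on the base, hinged about an upright axis at latch_pivot: 0 rad shut (45 mm nose over the bed, 3 mm above a seated plate's end; 60 mm arm pointing away from the bed, along the base's +y); grows as it turns clockwise seen from above; near 1.57 the arm points along the base's +x; the nose is clear of the plate from 1.0 up; stop at 1.7. Starts shut or nearly so, in the plate's way
- latch_pivot (a point): on the latch's upright hinge axis, 42 mm above the table. Fixed to the base: its x, y, z axes are the base's. The latch stays where it is left and takes about 2 N at its grip to turn
- latch_grip (a point): centre of the latch's upright black round grip, 18 mm in diameter and 45 mm tall (this point is 70 mm above the table, 25 mm above the latch arm and 16 mm below the grip's top), 60 mm from latch_pivot
- pin_round (a point): foot of the round locating pin of the base (12 mm in diameter, 16 mm tall, the top 6 mm tapered), on the bed's flat green top 25 mm above the table. Axes are the base's: z up, y along the bed (130 x 320 mm) towards the diamond pin and the latch; the bed's middle is at (+42, +118) mm from here
- pin_diamond (a point): foot of the diamond locating pin (rhombic, 12 mm across x, 7 mm across y, 16 mm tall, top 6 mm tapered), 236 mm along the base's +y from the round pin
- plate_grip (a point): centre of the black grip block in the middle of the loose aluminium fixture plate. The plate is 116 (x) x 300 (y) x 10 mm, 0.85 kg; the grip is 26 (x) x 28 (y) mm and reaches from 10 to 70 mm above the plate's underside; this point is 50 mm above the underside. Axes are the plate's: z up, y along the plate. The underside lies flat on the table at the start
- hole_round (a point): lower mouth of the plate's hole for the round pin, 14 mm in diameter, through; at (-42, -118, -50) mm from plate_grip in the plate's axes; belongs on pin_round
- hole_diamond (a point): lower mouth of the plate's hole for the diamond pin, 14 mm in diameter, through; at (-42, +118, -50) mm from plate_grip; belongs on pin_diamond
- spigot1 (a point): foot of upright steel spigot 1 on the plate's top face, at (0, -119, -40) mm from plate_grip in the plate's axes; spigots are 42 mm in diameter and 36 mm tall, the top 12 mm tapered to 28 mm
- spigot2 (a point): foot of upright steel spigot 2 on the plate's top face, at (0, -57, -40) mm from plate_grip in the plate's axes; spigots are 42 mm in diameter and 36 mm tall, the top 12 mm tapered to 28 mm
- spigot3 (a point): foot of upright steel spigot 3 on the plate's top face, at (0, 57, -40) mm from plate_grip in the plate's axes; spigots are 42 mm in diameter and 36 mm tall, the top 12 mm tapered to 28 mm
- spigot4 (a point): foot of upright steel spigot 4 on the plate's top face, at (0, 119, -40) mm from plate_grip in the plate's axes; spigots are 42 mm in diameter and 36 mm tall, the top 12 mm tapered to 28 mm
- sleeve1_mid (a point): centre (half-way up) of a loose dark steel tube sleeve: 56 mm outside, 44 mm bore, 54 mm long, open at both ends, either end up, 0.28 kg, standing upright on the table at the start; fully home on a spigot this point is 27 mm above the spigot's foot. May be absent
- sleeve2_mid (a point): centre (half-way up) of a loose dark steel tube sleeve: 56 mm outside, 44 mm bore, 54 mm long, open at both ends, either end up, 0.28 kg, standing upright on the table at the start; fully home on a spigot this point is 27 mm above the spigot's foot. May be absent
- sleeve3_mid (a point): centre (half-way up) of a loose dark steel tube sleeve: 56 mm outside, 44 mm bore, 54 mm long, open at both ends, either end up, 0.28 kg, standing upright on the table at the start; fully home on a spigot this point is 27 mm above the spigot's foot. May be absent
- sleeve4_mid (a point): centre (half-way up) of a loose dark steel tube sleeve: 56 mm outside, 44 mm bore, 54 mm long, open at both ends, either end up, 0.28 kg, standing upright on the table at the start; fully home on a spigot this point is 27 mm above the spigot's foot. May be absent
- tape: roll of masking tape lying flat, 104 mm across, 25 mm high, not part of the job: leave it alone. Origin at the centre of its underside
- spray: standing spray can, 66 mm across, 190 mm high, not part of the job: leave it alone. Origin at the centre of its underside
- hammer: hammer lying flat, not part of the job: leave it alone. Origin at the centre of its underside
- block: wooden block 70 x 100 x 35 mm, not part of the job: leave it alone. Origin at the centre of its underside
- mug: white mug, 80 mm across, 95 mm high, not part of the job: leave it alone. Origin at the centre of its underside
- blank: flat knife blank of dark steel, about 240 mm long, 5 mm thick, not part of the job: leave it alone. Origin at the centre of its underside
- earmuffs: red ear defenders, about 180 mm across, not part of the job: leave it alone. Origin at the centre of its underside
Not all that is in view belongs to the job. What is shaped like the part that bears sleeve2_mid but turquoise is not meant.

How it is judged:
On the way, in this order (a step that is already met when the one before it is completed fails the run):
1. the latch is swung clear of the bed (more than 1.0 rad) (value of joint latch above 1 rad), for 0.2 s.
2. the plate is fully home on both pins, with the latch clear (distance between hole_round and pin_round below 0.004 m and distance between hole_diamond and pin_diamond below 0.004 m and value of joint latch above 0.9 rad), for 0.2 s.
3. the latch is shut over the seated plate (less than 0.30 rad) (value of joint latch below 0.3 rad and distance between hole_round and pin_round below 0.004 m and distance between hole_diamond and pin_diamond below 0.004 m), for 0.2 s.
At the end, for the whole second after the job is handed in: The plate is home on the base (each hole's lower mouth within 4 mm of its pin's foot), the latch is shut (below 0.30 rad), and every sleeve present is home on a spigot (centre within 5 mm of the spigot's axis and at most 31 mm above its foot), all at rest (all of step 3 and ((horizontal distance between sleeve1_mid and spigot1 below 0.005 m and z of sleeve1_mid in the frame of spigot1 below 0.031 m) or (horizontal distance between sleeve1_mid and spigot2 below 0.005 m and z of sleeve1_mid in the frame of spigot2 below 0.031 m) or (horizontal distance between sleeve1_mid and spigot3 below 0.005 m and z of sleeve1_mid in the frame of spigot3 below 0.031 m) or (horizontal distance between sleeve1_mid and spigot4 below 0.005 m and z of sleeve1_mid in the frame of spigot4 below 0.031 m)) and ((horizontal distance between sleeve2_mid and spigot1 below 0.005 m and z of sleeve2_mid in the frame of spigot1 below 0.031 m) or (horizontal distance between sleeve2_mid and spigot2 below 0.005 m and z of sleeve2_mid in the frame of spigot2 below 0.031 m) or (horizontal distance between sleeve2_mid and spigot3 below 0.005 m and z of sleeve2_mid in the frame of spigot3 below 0.031 m) or (horizontal distance between sleeve2_mid and spigot4 below 0.005 m and z of sleeve2_mid in the frame of spigot4 below 0.031 m)) and ((horizontal distance between sleeve3_mid and spigot1 below 0.005 m and z of sleeve3_mid in the frame of spigot1 below 0.031 m) or (horizontal distance between sleeve3_mid and spigot2 below 0.005 m and z of sleeve3_mid in the frame of spigot2 below 0.031 m) or (horizontal distance between sleeve3_mid and spigot3 below 0.005 m and z of sleeve3_mid in the frame of spigot3 below 0.031 m) or (horizontal distance between sleeve3_mid and spigot4 below 0.005 m and z of sleeve3_mid in the frame of spigot4 below 0.031 m)) and ((horizontal distance between sleeve4_mid and spigot1 below 0.005 m and z of sleeve4_mid in the frame of spigot1 below 0.031 m) or (horizontal distance between sleeve4_mid and spigot2 below 0.005 m and z of sleeve4_mid in the frame of spigot2 below 0.031 m) or (horizontal distance between sleeve4_mid and spigot3 below 0.005 m and z of sleeve4_mid in the frame of spigot3 below 0.031 m) or (horizontal distance between sleeve4_mid and spigot4 below 0.005 m and z of sleeve4_mid in the frame of spigot4 below 0.031 m)) and linear speed of each of sleeve1, sleeve2, sleeve3, sleeve4, plate below 0.02 m/s); the robot touches nothing.
It fails at once if a sleeve is put on a spigot while the latch is not shut (value of joint latch above 0.6 rad and (((horizontal distance between sleeve1_mid and spigot1 below 0.005 m and z of sleeve1_mid in the frame of spigot1 below 0.031 m) or (horizontal distance between sleeve1_mid and spigot2 below 0.005 m and z of sleeve1_mid in the frame of spigot2 below 0.031 m) or (horizontal distance between sleeve1_mid and spigot3 below 0.005 m and z of sleeve1_mid in the frame of spigot3 below 0.031 m) or (horizontal distance between sleeve1_mid and spigot4 below 0.005 m and z of sleeve1_mid in the frame of spigot4 below 0.031 m)) or ((horizontal distance between sleeve2_mid and spigot1 below 0.005 m and z of sleeve2_mid in the frame of spigot1 below 0.031 m) or (horizontal distance between sleeve2_mid and spigot2 below 0.005 m and z of sleeve2_mid in the frame of spigot2 below 0.031 m) or (horizontal distance between sleeve2_mid and spigot3 below 0.005 m and z of sleeve2_mid in the frame of spigot3 below 0.031 m) or (horizontal distance between sleeve2_mid and spigot4 below 0.005 m and z of sleeve2_mid in the frame of spigot4 below 0.031 m)) or ((horizontal distance between sleeve3_mid and spigot1 below 0.005 m and z of sleeve3_mid in the frame of spigot1 below 0.031 m) or (horizontal distance between sleeve3_mid and spigot2 below 0.005 m and z of sleeve3_mid in the frame of spigot2 below 0.031 m) or (horizontal distance between sleeve3_mid and spigot3 below 0.005 m and z of sleeve3_mid in the frame of spigot3 below 0.031 m) or (horizontal distance between sleeve3_mid and spigot4 below 0.005 m and z of sleeve3_mid in the frame of spigot4 below 0.031 m)) or ((horizontal distance between sleeve4_mid and spigot1 below 0.005 m and z of sleeve4_mid in the frame of spigot1 below 0.031 m) or (horizontal distance between sleeve4_mid and spigot2 below 0.005 m and z of sleeve4_mid in the frame of spigot2 below 0.031 m) or (horizontal distance between sleeve4_mid and spigot3 below 0.005 m and z of sleeve4_mid in the frame of spigot3 below 0.031 m) or (horizontal distance between sleeve4_mid and spigot4 below 0.005 m and z of sleeve4_mid in the frame of spigot4 below 0.031 m)))).
It fails at once if a bystander is moved more than 60 mm (distance of any of tape, spray, hammer, block, mug, blank, earmuffs from where it was at the start of the episode above 0.06 m).
Of sleeve1, sleeve2, sleeve3, sleeve4 only 3 to 4 are there at a start; the rules pass over those that are not, and their reading is None.
At some moment in a run one of sleeve1, sleeve2, sleeve3, sleeve4, plate may be knocked a few centimetres aside while the robot is not near it.
It also fails if it takes over 210 s, if anything falls off the work surface, if the arm or the gripper's body presses on something with over 40 N, if the wrist force passes 120 N, or if a joint passes its speed limit or range.

## Working session

There is one attempt and no reset: what is moved stays moved. The work goes in short steps, Python scripts to look and compute and a tool call to move; the robot and the scene stay as the last step left them, time stands still between calls to the robot, and variables do not carry over. Pictures are saved under pics/ and viewed, at most 14 in all, crops included, and the job is handed in when it is done.

Besides the shell and the picture viewer there is one more tool, called after "Call:" as name([rows], argument=value, ...), one row to a line, values as JSON. arm_command: Moves the arm, as the interface text tells. Shifts and turns lie within -1 to 1; 1 stands for 4 cm of shift or 10 degrees of turn. Its arguments: {"type":"object","properties":{"plan":{"type":"array","items":{"type":"object","properties":{"delta_pos":{"type":"array","items":{"type":"number"}},"delta_rot":{"type":"array","items":{"type":"number"}},"fingers":{"type":"number"}}}},"grip_force":{"type":"number"}},"required":["plan"]}

```bash
ls; mkdir -p pics; cat > h.py <<'E'
import numpy as np, cv2, json
from rig import env
def cam(n, save=None):
    c=env.read_camera(n)
    if save: cv2.imwrite('pics/%s.png'%save, cv2.cvtColor(c['frame'],cv2.COLOR_RGB2BGR))
    return c
def cloud(c):
    h,w=c['depth'].shape
    uv=np.stack(np.meshgrid(np.arange(w),np.arange(h)),-1).reshape(-1,1,2).astype(np.float64)
    n=cv2.undistortPoints(uv,c['K'],np.array(c['dist_coeffs'])).reshape(h,w,2)
    d=c['depth'].astype(float); T=np.array(c['world_from_camera'])
    P=np.dstack([n*d[...,None],d])@T[:3,:3].T+T[:3,3]
    P[d==0]=np.nan
    return P
def px_to_plane(c,u,v,z):
    n=cv2.undistortPoints(np.array([[[u,v]]],float),c['K'],np.array(c['dist_coeffs'])).ravel()
    T=np.array(c['world_from_camera']); r=T[:3,:3]@[n[0],n[1],1]; o=T[:3,3]
    return o+r*(z-o[2])/r[2]
E
python3 - <<'E'
from h import *
for n in('scene','top'):
    c=cam(n,n+'0'); np.savez(n+'0.npz',**{k:np.array(v) for k,v in c.items()})
    print(n,c['K'][0,0],np.round(c['world_from_camera'],3).tolist())
print(env.state())
E
```

```text
pics
scene 452.91981381921255 [[-0.79, 0.472, -0.392, 1.166], [0.613, 0.611, -0.501, 0.781], [0.003, -0.636, -0.772, 1.287], [0.0, 0.0, 0.0, 1.0]]
top 383.49175385596817 [[0.023, -0.983, 0.181, 0.285], [-1.0, -0.022, 0.007, 0.022], [-0.003, -0.181, -0.984, 1.555], [0.0, 0.0, 0.0, 1.0]]
{'time': 0.1, 'joint_positions': array([ 1.22627349e+00,  3.08934832e-01,  1.63507330e+00, -1.14121062e-05,
        1.19971320e+00, -6.96845161e-02]), 'qvel': array([-0.00029692, -0.0020852 , -0.00355691, -0.00103879, -0.00101945,
        0.00104595]), 'joint_efforts': array([-7.69559065e-04, -4.16407192e+01, -2.77644610e+01, -1.17355485e-04,
        3.96532821e-03,  1.49931719e-05]), 'eef_pos': array([0.16938314, 0.60082221, 0.23014471]), 'tcp_rot': array([-0.43029232, -3.11155227,  0.00327524]), 'ft_force': array([ 0.13111506,  0.05186459, -1.20671972]), 'moment': array([-0.01195942, -0.05632813, -0.05983001]), 'grasp_force': 0.0, 'opening': 0.08510637167865588}
```

View pics/scene0.png

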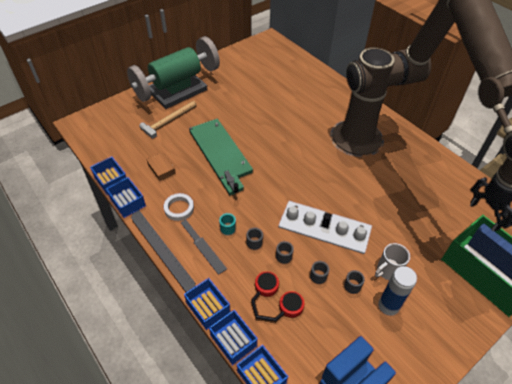

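View pics/top0.png

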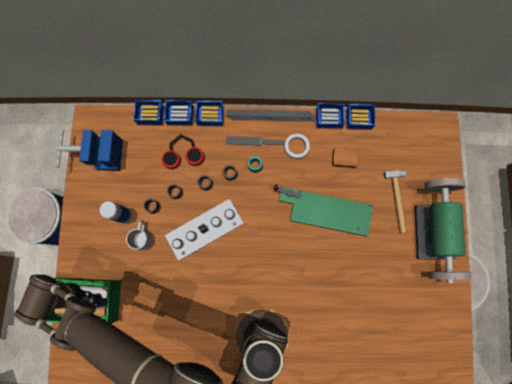

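The scene view shows four dark sleeves at (255,239), (285,253), (319,272) and (354,282). The look-alike is the turquoise ring at (228,223). The tape (178,207) and the earmuffs' round cups (266,283) and (291,303) could also be mistaken for sleeves. The plate is at (325,226), and the green base is at (222,155) with its latch at (232,183). Next are close crops and a metric measurement.

```bash
python3 - <<'E'
from h import *
a=cv2.imread('pics/scene0.png'); b=cv2.imread('pics/top0.png')
c1=cv2.resize(a[110:310,180:380],(800,800),interpolation=cv2.INTER_CUBIC)
cv2.imwrite('pics/c1.png',cv2.resize(a[180:300,215:375],(800,600),interpolation=cv2.INTER_CUBIC))
cv2.imwrite('pics/c2.png',cv2.resize(a[115:205,180:300],(800,600),interpolation=cv2.INTER_CUBIC))
for n in('scene','top'):
    c=dict(np.load(n+'0.npz')); P=cloud(c)
    z=P[...,2]; f=c['frame'].astype(int)
    print(n,'table z', np.nanmedian(z[(P[...,0]>.4)&(P[...,0]<.9)&(abs(P[...,1])<.5)]))
    for u,v in ([(255,239),(285,253),(319,272),(354,282),(228,223)] if n=='scene' else [(230,172),(205,183),(175,191),(152,206),(255,164)]):
        print((u,v),np.round(P[v,u],3), end=' ')
        q=P[v-12:v+13,u-12:u+13].reshape(-1,3); r=q[(q[:,2]>.045)&(q[:,2]<.062)]
        if len(r)>5:
            # circle fit
            A=np.c_[2*r[:,:2],np.ones(len(r))]; s=np.linalg.lstsq(A,(r[:,:2]**2).sum(1),rcond=None)[0]
            print(len(r),np.round((r.min(0)+r.max(0))/2,4),np.round(np.ptp(r,axis=0),4),'fit',np.round([s[0],s[1],np.sqrt(s[2]+s[0]**2+s[1]**2)],4))
    g=(f[...,1]>f[...,0]*1.4)&(f[...,1]>f[...,2]*1.1)&(z>.018)&(z<.032)&(P[...,0]>.3)&(P[...,1]>-.6)&(P[...,1]<.1)
    r=cv2.minAreaRect(P[g][:,:2].astype(np.float32)); print('bed',g.sum(),r,np.nanmedian(z[g]))
    w=(f.min(-1)>120)&(z>.004)&(z<.016)&(P[...,0]>.3)&(P[...,1]>.0)&(P[...,1]<.35)&(P[...,0]<.75)
    r=cv2.minAreaRect(P[w][:,:2].astype(np.float32)); print('plate',w.sum(),r,np.nanmedian(z[w]))
E
```

```text
scene table z 0.0006676333120123612
(255, 239) [ 0.631  0.13  -0.007] 103 [0.6472 0.1459 0.0522] [0.0549 0.0588 0.0144] fit [0.6472 0.146  0.025 ]
(285, 253) [0.591 0.237 0.002] 109 [0.6017 0.2456 0.0523] [0.0544 0.0546 0.0145] fit [0.603  0.2457 0.0242]
(319, 272) [ 0.548  0.356 -0.005] 118 [0.5622 0.367  0.0529] [0.0564 0.056  0.0157] fit [0.5627 0.3675 0.0252]
(354, 282) [ 0.485  0.451 -0.004] 131 [0.5015 0.4565 0.0526] [0.0577 0.0546 0.0151] fit [0.5025 0.4568 0.0251]
(228, 223) [ 0.667  0.023 -0.003] 96 [0.6814 0.0431 0.0519] [0.0577 0.0553 0.0138] fit [0.6832 0.0443 0.025 ]
bed 1842 ((0.49955514073371887, -0.24110594391822815), (0.3822433054447174, 0.1292416900396347), 79.31108093261719) 0.02358459444421912
plate 1413 ((0.41259169578552246, 0.2386007457971573), (0.12580528855323792, 0.29675185680389404), 32.847259521484375) 0.009051985225087877
top table z 0.0009090804872494695
(230, 172) [ 0.652  0.147 -0.   ] 60 [0.6435 0.1487 0.0519] [0.0509 0.0529 0.0116] fit [0.644  0.148  0.0249]
(205, 183) [0.603 0.249 0.001] 62 [0.6005 0.2477 0.0523] [0.0517 0.0527 0.0145] fit [0.6005 0.2479 0.0248]
(175, 191) [0.565 0.371 0.005] 66 [0.561  0.3673 0.0532] [0.0558 0.0533 0.0163] fit [0.5612 0.3676 0.0253]
(152, 206) [ 0.501  0.464 -0.   ] 67 [0.4997 0.46   0.0528] [0.0534 0.0561 0.0141] fit [0.4989 0.4602 0.0253]
(255, 164) [ 0.689  0.044 -0.004] 64 [0.6809 0.0451 0.0529] [0.0559 0.0529 0.0146] fit [0.6802 0.0461 0.0252]
bed 2305 ((0.5120267271995544, -0.17705151438713074), (0.5129172205924988, 0.14907105267047882), 74.6952896118164) 0.02377196838241824
plate 1358 ((0.4132893681526184, 0.24300022423267365), (0.11994215846061707, 0.29437121748924255), 31.164588928222656) 0.00938723127092067
```

View pics/c1.png

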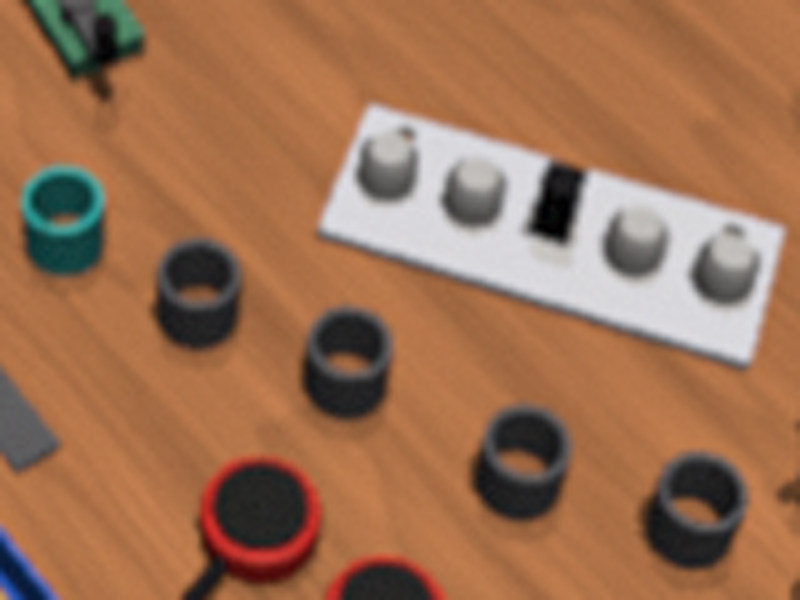

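View pics/c2.png

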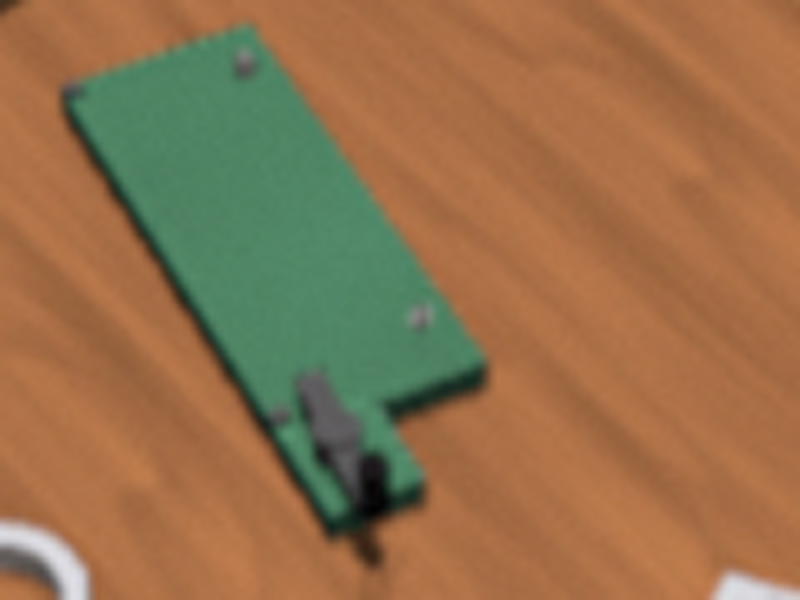

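Crop c1 confirms the choices. The four dark sleeves are at (198,295), (347,360), (522,460) and (696,508), and the turquoise one at (63,220) is excluded. Crop c2 shows the round pin at (245,62), the diamond pin at (420,317), the latch pivot near (335,430) and the black grip at (374,480). Next I'll look at the top view and measure it precisely.

```bash
cat > fit.py <<'E'
from h import *
from scipy.optimize import minimize
def proj(c,X):
    T=np.linalg.inv(np.array(c['world_from_camera'])); X=np.asarray(X,float)
    return cv2.projectPoints(X.reshape(-1,1,3),cv2.Rodrigues(T[:3,:3])[0],T[:3,3],c['K'],np.array(c['dist_coeffs']))[0].reshape(-1,2)
def rectfit(xy,ok,bad,size,p0):
    # xy cloud pts; ok mask pts belong; soft inside function
    def inside(p):
        s,co=np.sin(p[2]),np.cos(p[2]); d=xy-p[:2]
        a=d[:,0]*co+d[:,1]*s; b=-d[:,0]*s+d[:,1]*co
        sg=lambda t:1/(1+np.exp(-t/.001))
        return sg(size[0]/2-abs(a))*sg(size[1]/2-abs(b))
    f=lambda p:-(inside(p)[ok].sum()-inside(p)[bad].sum())
    best=min((minimize(f,np.add(p0,d),method='Nelder-Mead',options=dict(initial_simplex=np.add(p0,d)+np.vstack([np.zeros(3),np.diag([.01,.01,.05])]),xatol=1e-5,fatol=1e-4,maxiter=2000)) for d in [(0,0,0),(.005,.005,.03),(-.005,-.005,-.03)]),key=lambda r:r.fun)
    return best.x
def R(t): return np.array([[np.cos(t),-np.sin(t)],[np.sin(t),np.cos(t)]])
def plane_pts(c,z):
    h,w=c['depth'].shape
    uv=np.stack(np.meshgrid(np.arange(w),np.arange(h)),-1).reshape(-1,1,2).astype(np.float64)
    n=cv2.undistortPoints(uv,c['K'],np.array(c['dist_coeffs'])).reshape(-1,2)
    T=np.array(c['world_from_camera']); r=np.c_[n,np.ones(len(n))]@T[:3,:3].T
    return (T[:3,3]+r*((z-T[2,3])/r[:,2])[:,None])[:,:2]
E
python3 - <<'E'
from fit import *
b=cv2.imread('pics/top0.png')
cv2.imwrite('pics/c3.png',cv2.resize(b[150:270,160:380],(800,436),interpolation=cv2.INTER_CUBIC))
for n in('scene','top'):
    c=dict(np.load(n+'0.npz')); P=cloud(c).reshape(-1,3); f=c['frame'].reshape(-1,3).astype(int)
    g=(f[:,1]>f[:,0]*1.3)&(f[:,1]>f[:,2]*1.1)&(P[:,2]>.015)
    xy=plane_pts(c,.025); near=(abs(xy[:,0]-.5)<.25)&(xy[:,1]>-.5)&(xy[:,1]<.05)
    p=rectfit(xy,g&near,near&~g,(.13,.32),(.5,-.25,np.radians(-11)))
    print(n,'bed',np.round(p[:2],4),np.degrees(p[2]))
    for nm,o in(('round',(-.042,-.118)),('diam',(-.042,.118))):
        print(nm,np.round(p[:2]+R(p[2])@o,4), proj(c,[*(p[:2]+R(p[2])@o),.033]).round(1))
    w=(f.min(-1)>110)&(P[:,2]<.016)|(P[:,2]>.02)
    xy=plane_pts(c,.010); near=(abs(xy[:,0]-.41)<.14)&(abs(xy[:,1]-.24)<.19)
    dep=P[:,2]
    q=rectfit(xy,near&w,near&~w,(.116,.30),(.412,.24,np.radians(32)))
    print('plate',np.round(q[:2],4),np.degrees(q[2]))
    for nm,o in(('hr',(-.042,-.118)),('hd',(-.042,.118))):
        print(nm,proj(c,[*(q[:2]+R(q[2])@o),.01]).round(1))
    m=(P[:,2]>.055)&(P[:,2]<.09)&(np.hypot(*(P[:,:2]-q[:2]).T)<.04); print('gripblk',m.sum(),P[m].mean(0).round(4),P[m].max(0).round(3))
    # latch pts
    near=(np.hypot(*(P[:,:2]-(p[:2]+R(p[2])@(.042,.2))).T)<.13)
    for lo,hi in((.06,.095),(.034,.055)):
        m=near&(P[:,2]>lo)&(P[:,2]<hi); 
        if m.sum(): print('z',lo,m.sum(),P[m].mean(0).round(4),P[m].min(0).round(3),P[m].max(0).round(3))
E
```

```text
scene bed [ 0.4957 -0.2684] -10.337869175392012
round [ 0.4332 -0.377 ] [[216.1 125. ]]
diam [ 0.4755 -0.1448] [[242.5 163.1]]
plate [0.4151 0.2418] 31.366623907801845
hr [[295.6 206.6]]
hd [[361.3 226.2]]
gripblk 70 [0.4165 0.2443 0.0657] [0.431 0.259 0.073]
z 0.06 37 [ 0.5843 -0.0391  0.0765] [ 0.574 -0.049  0.061] [ 0.592 -0.032  0.089]
z 0.034 114 [ 0.5662 -0.0976  0.0447] [ 0.471 -0.147  0.035] [ 0.592 -0.032  0.053]
top bed [ 0.4881 -0.2671] -10.186247236066265
round [ 0.4259 -0.3758] [[358.5 228.1]]
diam [ 0.4677 -0.1435] [[300.5 216.6]]
plate [0.4119 0.2443] 31.252099459062897
hr [[234.2 223.3]]
hd [[182.9 252.6]]
gripblk 45 [0.411  0.2432 0.0686] [0.426 0.258 0.077]
z 0.06 21 [ 0.5795 -0.0384  0.0805] [ 0.572 -0.046  0.062] [ 0.589 -0.031  0.089]
z 0.034 126 [ 0.5619 -0.0958  0.0447] [ 0.449 -0.145  0.034] [ 0.584 -0.031  0.055]fit.py:11: RuntimeWarning: overflow encountered in exp
  sg=lambda t:1/(1+np.exp(-t/.001))
```

View pics/c3.png

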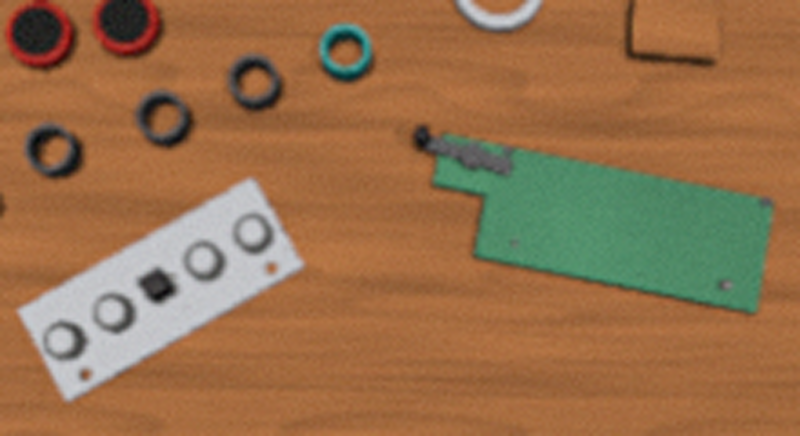

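```bash
cat >> fit.py <<'E'
def blob(c,u,v,test,r=5):
    """weighted centroid of pixels passing weight function in a window"""
    u,v=int(round(u)),int(round(v)); f=c['frame'].astype(float)[v-r:v+r+1,u-r:u+r+1]
    w=test(f); yy,xx=np.mgrid[v-r:v+r+1,u-r:u+r+1]
    return np.array([(w*xx).sum(),(w*yy).sum()])/w.sum(), w.sum()
E
python3 - <<'E'
from fit import *
# pins: non-green-ness relative to bed
t=lambda f: np.clip((f[...,0]-f[...,1])+ 0.75*np.median(f[...,1]-f[...,0]),0,None)*(f.max(-1)>0)
for n,pts in(('scene',[(216.4,124),(242.6,162.2)]),('top',[(359.3,228),(301,216.5)])):
    c=dict(np.load(n+'0.npz'));o=[]
    for u,v in pts:
        b,w=blob(c,u,v,t,4 if n=='scene' else 3); p=px_to_plane(c,*b,.034); o.append(p[:2]); print(n,b.round(2),w.round(),p.round(4))
    d=o[1]-o[0]; print('len',np.hypot(*d),'yaw',np.degrees(np.arctan2(-d[0],d[1])),'mid',(o[0]+o[1])/2)
    # bed only by depth on top face
    P=cloud(c).reshape(-1,3); f=c['frame'].reshape(-1,3).astype(int)
    g=(f[:,1]>f[:,0]*1.3)&(f[:,1]>f[:,2]*1.1)&(abs(P[:,2]-.0245)<.004)
    xy=plane_pts(c,.025); near=(abs(xy[:,0]-.5)<.25)&(xy[:,1]>-.5)&(xy[:,1]<.05)
    p=rectfit(xy,g&near,near&~g,(.13,.32),(.49,-.265,np.radians(-10.5)))
    print('bed',np.round(p[:2],4),np.degrees(p[2]), 'pinmid', p[:2]+R(p[2])@(-.042,0), 'pivot?')
    # holes
    for u,v in ([(295.6,206.6),(361.3,226.2)] if n=='scene' else [(234.2,223.3),(182.9,252.6)]):
        b,w=blob(c,u,v,lambda f:np.clip(.8*np.percentile(f.min(-1),60)-f[...,2],0,None),3); print('hole',b.round(2),px_to_plane(c,*b,.01).round(4))
E
```

```text
scene [217.88 122.12] 734.0 [ 0.4182 -0.386   0.034 ]
scene [245.02 160.06] 682.0 [ 0.4591 -0.1505  0.034 ]
len 0.23898547109093937 yaw -9.866044356332798 mid [ 0.43863336 -0.26824163]
bed [ 0.4946 -0.2697] -10.215722088494987 pinmid [ 0.45330788 -0.26228948] pivot?
hole [296.13 206.76] [0.4396 0.121  0.01  ]
hole [361.24 225.78] [0.3168 0.3194 0.01  ]
top [359.11 227.97] 301.0 [ 0.4265 -0.3782  0.034 ]
top [301.11 216.6 ] 46.0 [ 0.4675 -0.1459  0.034 ]
len 0.23589615912265469 yaw -10.01248604505484 mid [ 0.44696502 -0.2620247 ]
bed [ 0.4885 -0.2671] -10.157275777764209 pinmid [ 0.44712062 -0.25967617] pivot?
hole [234.18 223.35] [0.437  0.1217 0.01  ]
hole [183.25 252.98] [0.3131 0.322  0.01  ]fit.py:11: RuntimeWarning: overflow encountered in exp
  sg=lambda t:1/(1+np.exp(-t/.001))
```

The numbers hang together: pin spacing is 236 mm, base yaw about -10.1°, plate yaw about 31.5°, and the sleeve tops are about 52 mm high. The latch grip is near (0.580, -0.040), so I'll move towards it.

Call:
arm_command([
  {"delta_pos": [0.6,-0.95,0.1],"delta_rot": [0,0,-0.8],"fingers": 1},
  {"delta_pos": [0.6,-0.95,0],"delta_rot": [0,0,-0.8],"fingers": 1},
  {"delta_pos": [0.6,-0.95,0],"delta_rot": [0,0,-0.8],"fingers": 1},
  {"delta_pos": [0.6,-0.95,0],"delta_rot": [0,0,-0.8],"fingers": 1},
  {"delta_pos": [0.6,-0.95,0],"delta_rot": [0,0,-0.8],"fingers": 1},
  {"delta_pos": [0.6,-0.95,0],"delta_rot": [0,0,-0.8],"fingers": 1},
  {"delta_pos": [0.6,-0.95,0],"delta_rot": [0,0,-0.8],"fingers": 1},
  {"delta_pos": [0.6,-0.95,0],"delta_rot": [0,0,-0.8],"fingers": 1},
  {"delta_pos": [0.6,-0.95,0],"delta_rot": [0,0,-0.8],"fingers": 1},
  {"delta_pos": [0.6,-0.95,0],"delta_rot": [0,0,-0.8],"fingers": 1},
], grip_force=20)

```text
time: 1.35
eef_pos: [0.4099, 0.2201, 0.235]
tcp_rot: [-2.335, -2.102, 0.001]
ft_force: [0.2, -0.1, 0.6]
opening: 0.0854
grasp_force: 0.0
```

Call:
arm_command([
  {"delta_pos": [0.6,-0.93,0],"delta_rot": [0,0,-0.73],"fingers": 1},
  {"delta_pos": [0.6,-0.93,0],"delta_rot": [0,0,-0.73],"fingers": 1},
  {"delta_pos": [0.6,-0.93,0],"delta_rot": [0,0,-0.73],"fingers": 1},
  {"delta_pos": [0.6,-0.93,0],"delta_rot": [0,0,-0.73],"fingers": 1},
  {"delta_pos": [0.6,-0.93,0],"delta_rot": [0,0,-0.73],"fingers": 1},
  {"delta_pos": [0.6,-0.93,0],"delta_rot": [0,0,-0.73],"fingers": 1},
  {"delta_pos": [0.65,-0.93,-0.5],"delta_rot": [0,0,-0.73],"fingers": 1},
  {"delta_pos": [0,0,-0.9],"delta_rot": [0,0,0],"fingers": 1},
  {"delta_pos": [0,0,-0.9],"delta_rot": [0,0,0],"fingers": 1},
  {"delta_pos": [0,0,0],"delta_rot": [0,0,0],"fingers": 1},
])

```text
time: 2.6
eef_pos: [0.576, -0.0385, 0.1393]
tcp_rot: [-3.007, -0.895, 0.013]
ft_force: [-0.8, -0.5, -0.2]
opening: 0.0851
grasp_force: 0.0
```

Call:
arm_command([
  {"delta_pos": [0,0,-0.7],"delta_rot": [0,0,0],"fingers": 1},
  {"delta_pos": [0,0,-0.7],"delta_rot": [0,0,0],"fingers": 1},
  {"delta_pos": [0,0,-0.6],"delta_rot": [0,0,0],"fingers": 1},
  {"delta_pos": [0,0,0],"delta_rot": [0,0,0],"fingers": 1},
  {"delta_pos": [0,0,0],"delta_rot": [0,0,0],"fingers": 0},
  {"delta_pos": [0,0,0],"delta_rot": [0,0,0],"fingers": 0},
  {"delta_pos": [0,0,0],"delta_rot": [0,0,0],"fingers": 0},
  {"delta_pos": [0,0,0],"delta_rot": [0,0,0],"fingers": 0},
  {"delta_pos": [0,0,0],"delta_rot": [0,0,0],"fingers": 0},
  {"delta_pos": [0,0,0],"delta_rot": [0,0,0],"fingers": 0},
])

```text
time: 3.85
eef_pos: [0.5804, -0.0402, 0.0643]
tcp_rot: [3.008, 0.897, 0.001]
ft_force: [-1.5, -4.8, 4.4]
opening: 0.017
grasp_force: 21.8
```

```bash
python3 - <<'E'
from h import *
c=cam('scene','s1'); a=cv2.imread('pics/s1.png')
cv2.imwrite('pics/c4.png',cv2.resize(a[115:205,180:300],(800,600),interpolation=cv2.INTER_CUBIC))
s=env.state();print(s['eef_pos'],s['opening'],s['grasp_force'],s['ft_force'])
E
```

```text
[ 0.58039006 -0.0402047   0.06427038] 0.01704557373124481 21.839709877967834 [-1.04064409 -5.77548462  4.22720876]
```

View pics/c4.png

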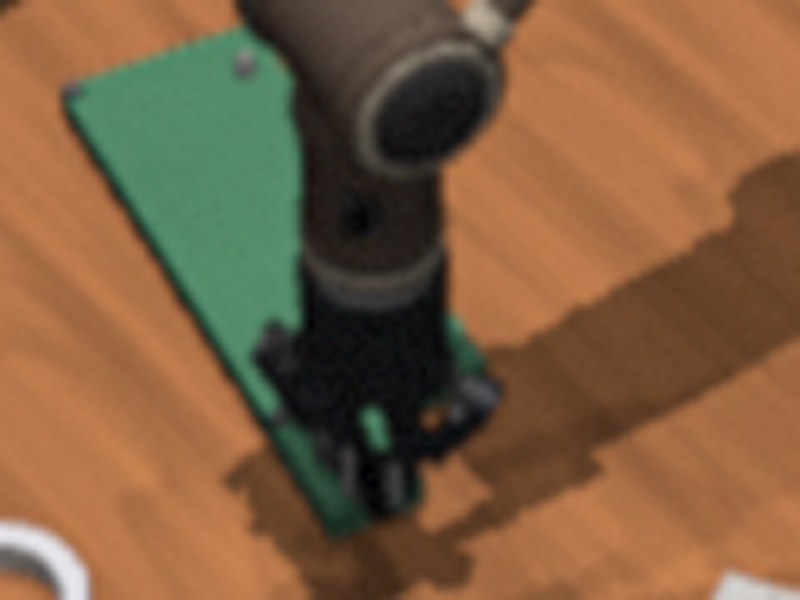

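The grip is held (17 mm opening, as expected). In the crop the fingers close on it at about (375,480). Swinging the arc now.

Call:
arm_command([
  {"delta_pos": [0.195,-0.076,0],"delta_rot": [0,0,0],"fingers": 0},
  {"delta_pos": [0.182,-0.103,0],"delta_rot": [0,0,0],"fingers": 0},
  {"delta_pos": [0.166,-0.127,0],"delta_rot": [0,0,0],"fingers": 0},
  {"delta_pos": [0.147,-0.149,0],"delta_rot": [0,0,0],"fingers": 0},
  {"delta_pos": [0.125,-0.168,0],"delta_rot": [0,0,0],"fingers": 0},
  {"delta_pos": [0.1,-0.184,0],"delta_rot": [0,0,0],"fingers": 0},
  {"delta_pos": [0.074,-0.196,0],"delta_rot": [0,0,0],"fingers": 0},
  {"delta_pos": [0.046,-0.204,0],"delta_rot": [0,0,0],"fingers": 0},
  {"delta_pos": [0.017,-0.209,0],"delta_rot": [0,0,0],"fingers": 0},
  {"delta_pos": [-0.012,-0.209,0],"delta_rot": [0,0,0],"fingers": 0},
])

```text
time: 5.15
eef_pos: [0.6241, -0.1015, 0.0643]
tcp_rot: [-3.01, -0.893, -0.011]
ft_force: [4.4, 5.2, 2.6]
opening: 0.0172
grasp_force: 21.7
```

Call:
arm_command([
  {"delta_pos": [0,0,0],"delta_rot": [0,0,0],"fingers": 0.7},
  {"delta_pos": [0,0,0],"delta_rot": [0,0,0],"fingers": 0.7},
  {"delta_pos": [0,0,0],"delta_rot": [0,0,0],"fingers": 0.7},
  {"delta_pos": [0,0,0.8],"delta_rot": [0,0,0],"fingers": 0.7},
  {"delta_pos": [0,0,0.9],"delta_rot": [0,0,0],"fingers": 1},
  {"delta_pos": [0,0,0.9],"delta_rot": [0,0,0],"fingers": 1},
  {"delta_pos": [-0.5,0.8,0.3],"delta_rot": [0,0,0.8],"fingers": 1},
  {"delta_pos": [-0.5,0.9,0],"delta_rot": [0,0,0.8],"fingers": 1},
  {"delta_pos": [-0.5,0.9,0],"delta_rot": [0,0,0.8],"fingers": 1},
  {"delta_pos": [-0.5,0.9,0],"delta_rot": [0,0,0.8],"fingers": 1},
])

```text
time: 6.4
eef_pos: [0.5402, 0.0373, 0.1792]
tcp_rot: [-2.643, -1.697, 0.0]
ft_force: [0.6, 0.9, -0.7]
opening: 0.0853
grasp_force: 0.0
```

Call:
arm_command([
  {"delta_pos": [-0.5,0.9,0],"delta_rot": [0,0,0.8],"fingers": 1},
  {"delta_pos": [-0.5,0.9,0],"delta_rot": [0,0,0.8],"fingers": 1},
  {"delta_pos": [-0.5,0.9,0],"delta_rot": [0,0,0.8],"fingers": 1},
  {"delta_pos": [-0.5,0.9,0],"delta_rot": [0,0,0.8],"fingers": 1},
  {"delta_pos": [-0.5,0.9,0],"delta_rot": [0,0,0.8],"fingers": 1},
  {"delta_pos": [-0.6,0.7,0],"delta_rot": [0,0,0.8],"fingers": 1},
  {"delta_pos": [0,0,0],"delta_rot": [0,0,0.85],"fingers": 1},
  {"delta_pos": [0,0,0],"delta_rot": [0,0,0],"fingers": 1},
  {"delta_pos": [0,0,0],"delta_rot": [0,0,0],"fingers": 1},
  {"delta_pos": [0,0,0],"delta_rot": [0,0,0],"fingers": 1},
])

```text
time: 7.65
eef_pos: [0.4175, 0.2438, 0.1792]
tcp_rot: [-1.534, -2.742, 0.0]
ft_force: [-0.8, 0.4, -0.4]
opening: 0.0853
grasp_force: 0.0
```

```bash
python3 - <<'E'
from fit import *
s=env.state();print(s['time'],s['eef_pos'],s['tcp_rot'],s['joint_positions'].round(2))
from scipy.spatial.transform import Rotation as Ro
M=Ro.from_rotvec(s['tcp_rot']).as_matrix();print('closing',np.degrees(np.arctan2(M[1,1],M[0,1])),'tilt',M[:,2])
im=[]
for n in('scene','top'):
    c=cam(n); np.savez(n+'1.npz',**{k:np.array(v) for k,v in c.items()})
    f=cv2.cvtColor(c['frame'],cv2.COLOR_RGB2BGR)
    cr=f[110:250,190:380] if n=='scene' else f[160:300,150:340]
    im.append(cv2.resize(cr,(400*2,590//1),interpolation=cv2.INTER_CUBIC)[:, :])
cv2.imwrite('pics/c5.png',cv2.resize(np.vstack(im),(406,600)))
cv2.imwrite('pics/c5.png',cv2.resize(np.hstack(im),(800,300)))
E
```

```text
7.65 [0.41746022 0.24377475 0.17924298] [-1.53407741e+00 -2.74152669e+00  1.39784977e-04] [ 0.44  0.09  2.01 -0.    1.04 -0.11]
closing 31.539823027336812 tilt [-7.71107001e-05 -5.88271383e-05 -9.99999995e-01]
```

View pics/c5.png

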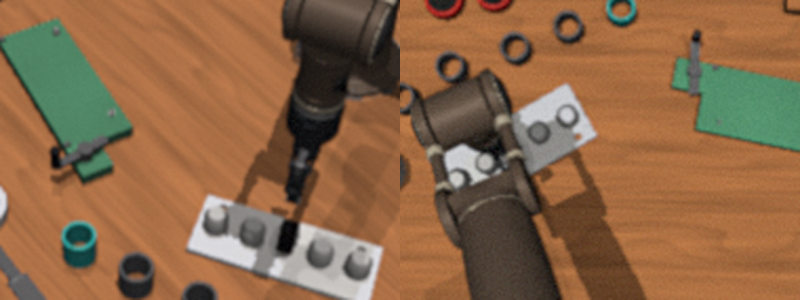

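The latch stands clear: its arm points along +x, with the grip at top-crop pixel (697,36). The gripper hovers over the plate's grip block at scene-crop (288,235). Descending to grasp it.

Call:
arm_command([
  {"delta_pos": [-0.1,-0.02,-0.8],"delta_rot": [0,0,0],"fingers": 1},
  {"delta_pos": [0,0,-0.8],"delta_rot": [0,0,0],"fingers": 1},
  {"delta_pos": [0,0,-0.8],"delta_rot": [0,0,0],"fingers": 1},
  {"delta_pos": [0,0,-0.8],"delta_rot": [0,0,0],"fingers": 1},
  {"delta_pos": [0,0,-0.6],"delta_rot": [0,0,0],"fingers": 1},
  {"delta_pos": [0,0,0],"delta_rot": [0,0,0],"fingers": 0},
  {"delta_pos": [0,0,0],"delta_rot": [0,0,0],"fingers": 0},
  {"delta_pos": [0,0,0],"delta_rot": [0,0,0],"fingers": 0},
  {"delta_pos": [0,0,0],"delta_rot": [0,0,0],"fingers": 0},
  {"delta_pos": [0,0,0],"delta_rot": [0,0,0],"fingers": 0},
], grip_force=80)

```text
time: 9.0
eef_pos: [0.4136, 0.2435, 0.0287]
tcp_rot: [1.531, 2.743, 0.001]
ft_force: [-1.8, -1.2, 6.8]
opening: 0.0249
grasp_force: 81.7
```

Call:
arm_command([
  {"delta_pos": [0,0,0.4],"delta_rot": [0,0,0],"fingers": 0},
  {"delta_pos": [0,0,0.8],"delta_rot": [0,0,0],"fingers": 0},
  {"delta_pos": [0,0,0.9],"delta_rot": [0,0,0],"fingers": 0},
  {"delta_pos": [0,0,0.9],"delta_rot": [0,0,0],"fingers": 0},
  {"delta_pos": [0.1,-0.4,0],"delta_rot": [0,0,-0.2],"fingers": 0},
  {"delta_pos": [0.1,-0.7,0],"delta_rot": [0,0,-0.3],"fingers": 0},
  {"delta_pos": [0.15,-0.9,0],"delta_rot": [0,0,-0.3],"fingers": 0},
  {"delta_pos": [0.15,-0.9,0],"delta_rot": [0,0,-0.3],"fingers": 0},
  {"delta_pos": [0.15,-0.9,0],"delta_rot": [0,0,-0.3],"fingers": 0},
  {"delta_pos": [0.15,-0.9,0],"delta_rot": [0,0,-0.3],"fingers": 0},
])

```text
time: 10.25
eef_pos: [0.4427, 0.0533, 0.145]
tcp_rot: [-1.921, -2.481, 0.005]
ft_force: [-0.5, 0.4, -8.7]
opening: 0.0251
grasp_force: 80.4
```

Call:
arm_command([
  {"delta_pos": [0.15,-0.9,0],"delta_rot": [0,0,-0.3],"fingers": 0},
  {"delta_pos": [0.15,-0.9,0],"delta_rot": [0,0,-0.3],"fingers": 0},
  {"delta_pos": [0.15,-0.9,0],"delta_rot": [0,0,-0.3],"fingers": 0},
  {"delta_pos": [0.15,-0.9,0],"delta_rot": [0,0,-0.3],"fingers": 0},
  {"delta_pos": [0.15,-0.9,0],"delta_rot": [0,0,-0.3],"fingers": 0},
  {"delta_pos": [0.15,-0.9,0],"delta_rot": [0,0,-0.3],"fingers": 0},
  {"delta_pos": [0.1,-0.8,0],"delta_rot": [0,0,-0.3],"fingers": 0},
  {"delta_pos": [0.1,-0.6,0],"delta_rot": [0,0,-0.26],"fingers": 0},
  {"delta_pos": [0.06,-0.5,0],"delta_rot": [0,0,0],"fingers": 0},
  {"delta_pos": [0,0,0],"delta_rot": [0,0,0],"fingers": 0},
])

```text
time: 11.5
eef_pos: [0.4916, -0.2381, 0.1469]
tcp_rot: [2.389, 2.04, -0.0]
ft_force: [-0.2, 0.8, -8.3]
opening: 0.0253
grasp_force: 80.4
```

```bash
python3 - <<'E'
from fit import *
from scipy.spatial.transform import Rotation as Ro
im=[]
for n in('scene','top'):
    c=cam(n); np.savez(n+'2.npz',**{k:np.array(v) for k,v in c.items()})
    f=cv2.cvtColor(c['frame'],cv2.COLOR_RGB2BGR)
    cr=f[80:200,170:330] if n=='scene' else f[160:280,255:415]
    im.append(cv2.resize(cr,(400,300),interpolation=cv2.INTER_CUBIC))
cv2.imwrite('pics/c6.png',cv2.resize(np.hstack(im),(800,300)))
s=env.state();print(s['time'],s['eef_pos'],s['ft_force'],s['opening'],s['joint_positions'].round(2))
M=Ro.from_rotvec(s['tcp_rot']).as_matrix();print('closing',np.degrees(np.arctan2(M[1,1],M[0,1])),'tilt',M[:,2])
for n in('scene','top'):
    c=dict(np.load(n+'2.npz')); P=cloud(c).reshape(-1,3); f=c['frame'].reshape(-1,3).astype(int)
    w=(f.min(-1)>110)&(np.hypot(P[:,0]-s['eef_pos'][0],P[:,1]-s['eef_pos'][1])<.18)&(P[:,2]>.11)&(P[:,2]<.145)
    A=np.c_[P[w][:,:2],np.ones(w.sum())]; sol=np.linalg.lstsq(A,P[w][:,2],rcond=None)[0]; print(n,w.sum(),np.median(P[w][:,2]),'slopes deg',np.degrees(sol[:2]).round(2), cv2.minAreaRect(P[w][:,:2].astype(np.float32)))
E
```

```text
11.6 [ 0.49095722 -0.23610177  0.14665193] [-0.24966203  1.32483992 -8.3474798 ] 0.0252312454485331 [-0.53  0.26  1.89  0.    1.   -0.37]
closing -8.953581057440116 tilt [-0.00160194  0.0016438  -0.99999737]
scene 991 0.1267637677579776 slopes deg [0.04 0.05] ((0.4922303855419159, -0.2380474954843521), (0.3051724135875702, 0.11838260293006897), 80.82792663574219)
top 864 0.12689138239854691 slopes deg [-0.25  0.13] ((0.4903513789176941, -0.23491990566253662), (0.3011067807674408, 0.11813599616289139), 80.63214874267578)
```

View pics/c6.png

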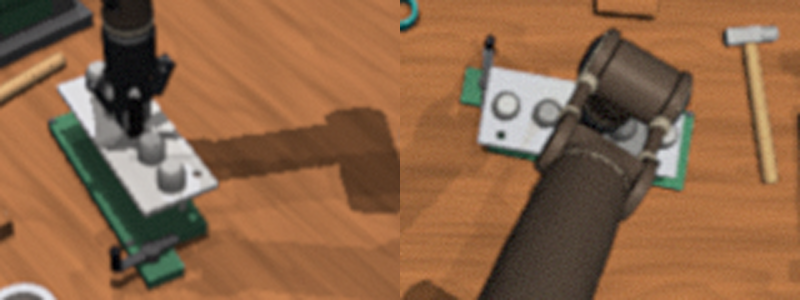

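The plate hangs level over the bed with the latch clear. In the scene crop the diamond-end hole is at (196,174). Now refining the pin positions.

```bash
python3 - <<'E'
from fit import *
def t(f):
    e=f[...,1]-f[...,0]; m=np.median(e); return np.clip(.7*m-e,0,None)
for n,pts in(('scene',[(216.4,124),(242.6,162.2)]),('top',[(359.3,228),(301,216.5)])):
  for k in '012':
    c=dict(np.load(n+k+'.npz'))
    o=[]
    for u,v in pts:
        b,w=blob(c,u,v,t,2); o.append(px_to_plane(c,*b,.033)[:2]); print(n,k,b.round(2),w.round(),o[-1].round(4),end=' ')
    d=o[1]-o[0]; print('len %.4f'%np.hypot(*d),'yaw %.2f'%np.degrees(np.arctan2(-d[0],d[1])),'mid',((o[0]+o[1])/2).round(4))
# print patch
c=dict(np.load('scene0.npz')); f=c['frame'].astype(int)
for u,v in [(216,124),(243,162)]: print((f[v-4:v+5,u-4:u+5,1]-f[v-4:v+5,u-4:u+5,0]))
E
```

```text
scene 0 [216.31 124.11] 112.0 [ 0.4295 -0.381 ] scene 0 [242.56 162.1 ] 103.0 [ 0.4723 -0.1486] len 0.2363 yaw -10.42 mid [ 0.4509 -0.2648]
scene 1 [216.31 124.13] 118.0 [ 0.4296 -0.3809] scene 1 [242.56 162.09] 100.0 [ 0.4722 -0.1486] len 0.2362 yaw -10.40 mid [ 0.4509 -0.2648]
scene 2 [215.45 123.8 ] 17.0 [ 0.4312 -0.3847] scene 2 [242.25 161.12] 56.0 [ 0.4701 -0.1533] len 0.2347 yaw -9.55 mid [ 0.4507 -0.269 ]
top 0 [359.09 227.95] 176.0 [ 0.4266 -0.3783] top 0 [301.   216.62] 25.0 [ 0.4675 -0.1456] len 0.2363 yaw -9.96 mid [ 0.447  -0.2619]
top 1 [359.09 227.9 ] 172.0 [ 0.4268 -0.3783] top 1 [301.  216.5] 20.0 [ 0.468  -0.1456] len 0.2364 yaw -10.03 mid [ 0.4474 -0.2619]
top 2 [357.92 227.05] 39.0 [ 0.4301 -0.3737] top 2 [301.69 216.54] 20.0 [ 0.4679 -0.1483] len 0.2285 yaw -9.50 mid [ 0.449 -0.261]
[[ 15  35  48  53  59  54  15 -40 -61]
 [ 52  56  56  55  53  55  39  -5 -47]
 [ 55  54  52  40  29  39  51  33 -11]
 [ 54  54  46  23   6  15  42  55  27]
 [ 53  54  46  18  -4   6  33  54  47]
 [ 53  54  47  23   1   8  34  52  54]
 [ 54  53  49  36  23  29  43  54  56]
 [ 54  53  53  51  48  50  52  54  55]
 [ 55  54  54  54  53  54  56  55  53]]
[[ 53  54  54  54  56  42   2 -41 -59]
 [ 52  54  52  53  52  51  36  -4 -44]
 [ 54  52  48  38  33  42  52  33 -16]
 [ 53  52  36  14  11  25  49  52  12]
 [ 53  48  28   0   0  19  46  55  36]
 [ 52  48  29   6   9  28  49  54  51]
 [ 52  52  42  28  34  47  53  54  53]
 [ 52  53  50  48  50  52  53  53  54]
 [ 51  53  50  50  50  50  51  51  53]]
```

Call:
arm_command([
  {"delta_pos": [-0.02,-0.43,0],"delta_rot": [0,0,-0.12],"fingers": 0},
  {"delta_pos": [0,-0.43,0],"delta_rot": [0,0,0],"fingers": 0},
  {"delta_pos": [0,0,-0.4],"delta_rot": [0,0,0],"fingers": 0},
  {"delta_pos": [0,0,-0.4],"delta_rot": [0,0,0],"fingers": 0},
  {"delta_pos": [0,0,-0.4],"delta_rot": [0,0,0],"fingers": 0},
  {"delta_pos": [0,0,-0.34],"delta_rot": [0,0,0],"fingers": 0},
  {"delta_pos": [0,0,0],"delta_rot": [0,0,0],"fingers": 0},
  {"delta_pos": [0,0,0],"delta_rot": [0,0,0],"fingers": 0},
  {"delta_pos": [0,0,0],"delta_rot": [0,0,0],"fingers": 0},
  {"delta_pos": [0,0,0],"delta_rot": [0,0,0],"fingers": 0},
])

```text
time: 12.85
eef_pos: [0.4914, -0.2714, 0.0865]
tcp_rot: [2.408, 2.015, 0.001]
ft_force: [-0.5, 0.2, -9.1]
opening: 0.0254
grasp_force: 80.2
```

```bash
cat > pl.py <<'E'
from fit import *
from scipy.spatial.transform import Rotation as Ro
import warnings,sys; warnings.filterwarnings('ignore')
s=env.state(); e=s['eef_pos']; M=Ro.from_rotvec(s['tcp_rot']).as_matrix(); cl=np.degrees(np.arctan2(M[1,1],M[0,1]))
print(s['time'],e.round(4),'F',s['ft_force'].round(1),'mom',s['moment'].round(2),'open',s['opening'],'closing %.2f'%cl)
ztop=e[2]-.0187
for n in('scene','top'):
    c=cam(n,'pl_%s_%d'%(n,int(s['time']*10))); np.savez(n+'3.npz',**{k:np.array(v) for k,v in c.items()})
    P=cloud(c).reshape(-1,3); f=c['frame'].reshape(-1,3).astype(int)
    h=np.hypot(P[:,0]-e[0],P[:,1]-e[1])<.2
    w=(f.min(-1)>75)&(abs(f[:,0]-f[:,2])<35)&(abs(P[:,2]-ztop)<.006)&h
    # unknown = things above plate (robot, spigots): neither good nor bad
    bad=~w&(P[:,2]<ztop-.008)
    xy=plane_pts(c,ztop)
    q=rectfit(xy,w,bad,(.116,.30),(e[0],e[1],np.radians(cl)))
    print(n,w.sum(),'z',np.median(P[w][:,2]).round(4),'plate',q[:2].round(4),'yaw %.2f'%np.degrees(q[2]),'holes',(q[:2]+R(q[2])@(-.042,-.118)).round(4),(q[:2]+R(q[2])@(-.042,.118)).round(4),proj(c,[*(q[:2]+R(q[2])@(-.042,.118)),ztop]).round(1))
    u,v=proj(c,[*(q[:2]+R(q[2])@(-.042,.118)),ztop]).ravel()
    b,ww=blob(c,u,v,lambda f:np.clip(.75*np.percentile(f[...,0],60)-f[...,0],0,None),3); print('  dhole blob',b.round(2),px_to_plane(c,*b,ztop).round(4))
E
python3 pl.py
```

```text
12.85 [ 0.4914 -0.2714  0.0865] F [-0.5  0.2 -9.1] mom [-0.01  0.02 -0.03] open 0.025431983552374283 closing -10.14
scene 965 z 0.0667 plate [ 0.4944 -0.2684] yaw -10.18 holes [ 0.4322 -0.3772] [ 0.4739 -0.1449] [[242.7 156.5]]
  dhole blob [242.31 155.64] [ 0.4725 -0.1493  0.0678]
top 693 z 0.0663 plate [ 0.4901 -0.2684] yaw -10.48 holes [ 0.4274 -0.3768] [ 0.4703 -0.1447] [[301.8 214.9]]
  dhole blob [302.14 214.96] [ 0.4699 -0.1462  0.0678]
```

Call:
arm_command([
  {"delta_pos": [-0.03,0.02,0],"delta_rot": [0,0,0],"fingers": 0},
  {"delta_pos": [0,0,-0.1],"delta_rot": [0,0,0],"fingers": 0},
  {"delta_pos": [0,0,-0.1],"delta_rot": [0,0,0],"fingers": 0},
  {"delta_pos": [0,0,-0.1],"delta_rot": [0,0,0],"fingers": 0},
  {"delta_pos": [0,0,-0.05],"delta_rot": [0,0,0],"fingers": 0},
  {"delta_pos": [0,0,-0.05],"delta_rot": [0,0,0],"fingers": 0},
  {"delta_pos": [0,0,-0.05],"delta_rot": [0,0,0],"fingers": 0},
  {"delta_pos": [0,0,-0.05],"delta_rot": [0,0,0],"fingers": 0},
  {"delta_pos": [0,0,0],"delta_rot": [0,0,0],"fingers": 0},
  {"delta_pos": [0,0,0],"delta_rot": [0,0,0],"fingers": 0},
])

```text
time: 14.2
eef_pos: [0.4897, -0.2703, 0.0657]
tcp_rot: [2.409, 2.016, 0.0]
ft_force: [-0.5, -0.1, -8.0]
opening: 0.0251
grasp_force: 80.6
```

```bash
python3 pl.py
```

```text
14.2 [ 0.4897 -0.2703  0.0657] F [-0.5 -0.1 -8. ] mom [-0.01  0.01 -0.01] open 0.025085902554576184 closing -10.15
scene 1005 z 0.0458 plate [ 0.493  -0.2669] yaw -10.24 holes [ 0.4307 -0.3756] [ 0.4726 -0.1433] [[243.3 160.4]]
  dhole blob [242.9  159.47] [ 0.4709 -0.1481  0.047 ]
top 741 z 0.0461 plate [ 0.4884 -0.2672] yaw -10.65 holes [ 0.4253 -0.3754] [ 0.469  -0.1435] [[300.9 215.8]]
  dhole blob [301.29 216.07] [ 0.468  -0.1451  0.047 ]
```

Call:
arm_command([
  {"delta_pos": [0,0,-0.04],"delta_rot": [0,0,0],"fingers": 0},
  {"delta_pos": [0,0,-0.04],"delta_rot": [0,0,0],"fingers": 0},
  {"delta_pos": [0,0,-0.04],"delta_rot": [0,0,0],"fingers": 0},
  {"delta_pos": [0,0,-0.04],"delta_rot": [0,0,0],"fingers": 0},
  {"delta_pos": [0,0,-0.03],"delta_rot": [0,0,0],"fingers": 0},
  {"delta_pos": [0,0,0],"delta_rot": [0,0,0],"fingers": 0},
  {"delta_pos": [0,0,0],"delta_rot": [0,0,0],"fingers": 0},
  {"delta_pos": [0,0,0],"delta_rot": [0,0,0],"fingers": 0},
  {"delta_pos": [0,0,0],"delta_rot": [0,0,0],"fingers": 0},
  {"delta_pos": [0,0,0],"delta_rot": [0,0,0],"fingers": 0},
])

```text
time: 15.55
eef_pos: [0.4899, -0.2706, 0.0582]
tcp_rot: [2.408, 2.016, -0.0]
ft_force: [2.0, -3.5, -8.7]
opening: 0.0252
grasp_force: 80.3
```

```bash
python3 pl.py
```

```text
15.55 [ 0.4899 -0.2706  0.0582] F [ 2.  -3.5 -8.7] mom [-0.67 -0.28  0.31] open 0.02515371830102035 closing -10.13
scene 983 z 0.0384 plate [ 0.4928 -0.2683] yaw -10.10 holes [ 0.4308 -0.3771] [ 0.4721 -0.1448] [[243.2 161.5]]
  dhole blob [242.86 160.69] [ 0.4706 -0.1488  0.0395]
top 701 z 0.0384 plate [ 0.4888 -0.2676] yaw -10.22 holes [ 0.4265 -0.3763] [ 0.4684 -0.144 ] [[300.8 216.2]]
  dhole blob [301.09 216.37] [ 0.4677 -0.1452  0.0395]
```

Call:
arm_command([
  {"delta_pos": [0.01,-0.01,-0.03],"delta_rot": [0,0,0],"fingers": 0},
  {"delta_pos": [0,0,-0.03],"delta_rot": [0,0,0],"fingers": 0},
  {"delta_pos": [0,0,-0.03],"delta_rot": [0,0,0],"fingers": 0},
  {"delta_pos": [0,0,-0.03],"delta_rot": [0,0,0],"fingers": 0},
  {"delta_pos": [0,0,-0.02],"delta_rot": [0,0,0],"fingers": 0},
  {"delta_pos": [0,0,0],"delta_rot": [0,0,0],"fingers": 0},
  {"delta_pos": [0,0,0],"delta_rot": [0,0,0],"fingers": 0},
  {"delta_pos": [0,0,0],"delta_rot": [0,0,0],"fingers": 0},
  {"delta_pos": [0,0,0],"delta_rot": [0,0,0],"fingers": 0},
  {"delta_pos": [0,0,0],"delta_rot": [0,0,0],"fingers": 0},
])

```text
time: 16.9
eef_pos: [0.4901, -0.2708, 0.0537]
tcp_rot: [-2.409, -2.016, 0.0]
ft_force: [-3.5, -1.1, 6.0]
opening: 0.0253
grasp_force: 82.2
```

Call:
arm_command([
  {"delta_pos": [0,0,0],"delta_rot": [0,0,0],"fingers": 1},
  {"delta_pos": [0,0,0],"delta_rot": [0,0,0],"fingers": 1},
  {"delta_pos": [0,0,0],"delta_rot": [0,0,0],"fingers": 1},
  {"delta_pos": [0,0,0],"delta_rot": [0,0,0],"fingers": 1},
  {"delta_pos": [0,0,0.6],"delta_rot": [0,0,0],"fingers": 1},
  {"delta_pos": [0,0,0.8],"delta_rot": [0,0,0],"fingers": 1},
  {"delta_pos": [0,0,0.8],"delta_rot": [0,0,0],"fingers": 1},
  {"delta_pos": [0,0,0.8],"delta_rot": [0,0,0],"fingers": 1},
  {"delta_pos": [0.4,0.5,0],"delta_rot": [0,0,-0.6],"fingers": 1},
  {"delta_pos": [0.6,0.75,0],"delta_rot": [0,0,-0.8],"fingers": 1},
])

```text
time: 18.15
eef_pos: [0.5305, -0.221, 0.1733]
tcp_rot: [2.642, 1.698, 0.001]
ft_force: [0.9, -0.5, -0.2]
opening: 0.0855
grasp_force: 0.0
```

Call:
arm_command([
  {"delta_pos": [0.6,0.75,0],"delta_rot": [0,0,-0.8],"fingers": 1},
  {"delta_pos": [0.6,0.75,0],"delta_rot": [0,0,-0.8],"fingers": 1},
  {"delta_pos": [0.6,0.75,0],"delta_rot": [0,0,-0.8],"fingers": 1},
  {"delta_pos": [0.53,0.7,0],"delta_rot": [0,0,-0.9],"fingers": 1},
  {"delta_pos": [0,0,0],"delta_rot": [0,0,0],"fingers": 1},
  {"delta_pos": [0,0,0],"delta_rot": [0,0,0],"fingers": 1},
  {"delta_pos": [0,0,0],"delta_rot": [0,0,0],"fingers": 1},
  {"delta_pos": [0,0,0],"delta_rot": [0,0,0],"fingers": 1},
  {"delta_pos": [0,0,0],"delta_rot": [0,0,0],"fingers": 1},
  {"delta_pos": [0,0,0],"delta_rot": [0,0,0],"fingers": 1},
])

```text
time: 19.4
eef_pos: [0.6231, -0.103, 0.1725]
tcp_rot: [3.014, 0.888, 0.0]
ft_force: [0.1, -0.6, 0.5]
opening: 0.0857
grasp_force: 0.0
```

```bash
python3 - <<'E'
from fit import *
s=env.state();print(s['time'],s['eef_pos'],s['ft_force'])
c=cam('scene'); P=cloud(c).reshape(-1,3); f=c['frame']; g=f.reshape(-1,3).astype(int)
cv2.imwrite('pics/c7.png',cv2.resize(cv2.cvtColor(f[80:200,170:330],cv2.COLOR_RGB2BGR),(640,480),interpolation=cv2.INTER_CUBIC))
w=(g.min(-1)>80)&(np.hypot(P[:,0]-.49,P[:,1]+.27)<.16)&(P[:,2]>.02)&(P[:,2]<.045)
A=np.c_[P[w][:,:2]-[.49,-.27],np.ones(w.sum())]; print(w.sum(),np.median(P[w][:,2]),np.linalg.lstsq(A,P[w][:,2],rcond=None)[0])
m=(np.hypot(P[:,0]-.624,P[:,1]+.1015)<.03)&(P[:,2]>.06)&(P[:,2]<.09); print('grip',m.sum(),P[m].mean(0))
E
```

```text
19.4 [ 0.62310438 -0.10295281  0.17254722] [ 0.05838009 -0.62102569  0.53546257]
713 0.03304767275932563 [-0.00559993  0.00172867  0.03282187]
grip 34 [ 0.62738899 -0.09781826  0.07701473]
```

View pics/c7.png

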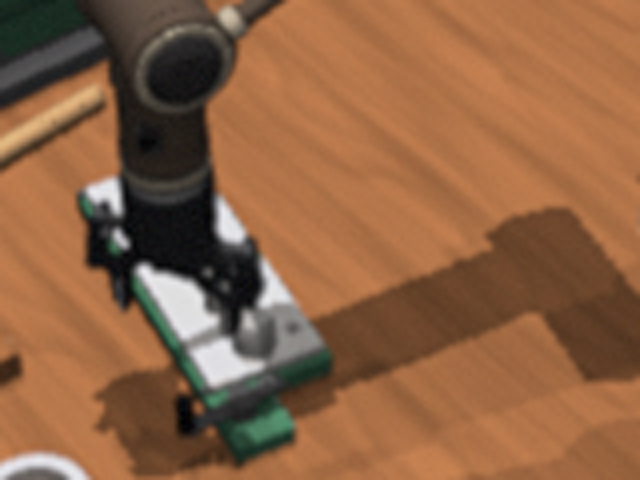

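The plate lies flat on the bed (top at about 34 mm, no tilt), and the pin shows in the hole at (292,327). The latch grip is at (187,413). Grasping it to shut the latch.

Call:
arm_command([
  {"delta_pos": [0,0,-0.8],"delta_rot": [0,0,0],"fingers": 1},
  {"delta_pos": [0,0,-0.8],"delta_rot": [0,0,0],"fingers": 1},
  {"delta_pos": [0,0,-0.7],"delta_rot": [0,0,0],"fingers": 1},
  {"delta_pos": [0,0,-0.4],"delta_rot": [0,0,0],"fingers": 1},
  {"delta_pos": [0,0,0],"delta_rot": [0,0,0],"fingers": 0},
  {"delta_pos": [0,0,0],"delta_rot": [0,0,0],"fingers": 0},
  {"delta_pos": [0,0,0],"delta_rot": [0,0,0],"fingers": 0},
  {"delta_pos": [0,0,0],"delta_rot": [0,0,0],"fingers": 0},
  {"delta_pos": [0,0,0],"delta_rot": [0,0,0],"fingers": 0},
  {"delta_pos": [0,0,0],"delta_rot": [0,0,0],"fingers": 0},
], grip_force=20)

```text
time: 20.7
eef_pos: [0.624, -0.1028, 0.0658]
tcp_rot: [3.013, 0.888, 0.002]
ft_force: [-0.6, -0.1, 5.7]
opening: 0.017
grasp_force: 21.3
```

Call:
arm_command([
  {"delta_pos": [0.003,0.215,0],"delta_rot": [0,0,0],"fingers": 0},
  {"delta_pos": [-0.027,0.213,0],"delta_rot": [0,0,0],"fingers": 0},
  {"delta_pos": [-0.057,0.207,0],"delta_rot": [0,0,0],"fingers": 0},
  {"delta_pos": [-0.086,0.196,0],"delta_rot": [0,0,0],"fingers": 0},
  {"delta_pos": [-0.113,0.182,0],"delta_rot": [0,0,0],"fingers": 0},
  {"delta_pos": [-0.138,0.164,0],"delta_rot": [0,0,0],"fingers": 0},
  {"delta_pos": [-0.16,0.143,0],"delta_rot": [0,0,0],"fingers": 0},
  {"delta_pos": [-0.179,0.118,0],"delta_rot": [0,0,0],"fingers": 0},
  {"delta_pos": [-0.194,0.092,0],"delta_rot": [0,0,0],"fingers": 0},
  {"delta_pos": [-0.205,0.063,0],"delta_rot": [0,0,0],"fingers": 0},
])

```text
time: 21.95
eef_pos: [0.5809, -0.0391, 0.066]
tcp_rot: [3.009, 0.889, 0.013]
ft_force: [5.2, -1.5, 2.3]
opening: 0.0171
grasp_force: 21.1
```

Call:
arm_command([
  {"delta_pos": [-0.05,0.02,0],"delta_rot": [0,0,0],"fingers": 0},
  {"delta_pos": [0,0,0],"delta_rot": [0,0,0],"fingers": 0},
  {"delta_pos": [0,0,0],"delta_rot": [0,0,0],"fingers": 0.7},
  {"delta_pos": [0,0,0],"delta_rot": [0,0,0],"fingers": 0.7},
  {"delta_pos": [0,0,0],"delta_rot": [0,0,0],"fingers": 0.7},
  {"delta_pos": [0,0,0.6],"delta_rot": [0,0,0],"fingers": 0.8},
  {"delta_pos": [0,0,0.9],"delta_rot": [0,0,0],"fingers": 1},
  {"delta_pos": [0,0,0.9],"delta_rot": [0,0,0],"fingers": 1},
  {"delta_pos": [0,0.7,0],"delta_rot": [0,0,0],"fingers": 1},
  {"delta_pos": [0,0.8,0],"delta_rot": [0,0,0],"fingers": 1},
])

```text
time: 23.2
eef_pos: [0.5749, 0.0221, 0.161]
tcp_rot: [-3.014, -0.886, -0.001]
ft_force: [-0.1, 1.0, -0.8]
opening: 0.0855
grasp_force: 0.0
```

```bash
cat > sl.py <<'E'
from fit import *
import warnings; warnings.filterwarnings('ignore')
from scipy.optimize import least_squares
def sleeves(seeds=((.6455,.147),(.601,.247),(.562,.3675),(.501,.4585)),zr=(.046,.060),save=None):
    out={}
    for n in('scene','top'):
        c=cam(n,save and save+n); P=cloud(c).reshape(-1,3)
        for i,sd in enumerate(seeds):
            q=P[(np.hypot(P[:,0]-sd[0],P[:,1]-sd[1])<.045)&(P[:,2]>zr[0])&(P[:,2]<zr[1])][:,:2]
            if len(q)<15: print(n,i,'few',len(q)); continue
            r=least_squares(lambda p:np.hypot(*(q-p).T)-.025,q.mean(0),loss='soft_l1',f_scale=.003)
            out.setdefault(i,[]).append(r.x); print(n,i,len(q),r.x.round(4),'rms',np.sqrt((r.fun**2).mean()).round(4))
    for i in out: print(i,'avg',np.mean(out[i],0).round(4))
E
python3 - <<'E'
from sl import *
s=env.state();print(s['time'],s['eef_pos'],s['ft_force'],s['joint_positions'].round(2))
sleeves(save='sl0')
for n in('scene','top'):
    c=cam(n); P=cloud(c).reshape(-1,3)
    m=(np.hypot(P[:,0]-.575,P[:,1]+.04)<.03)&(P[:,2]>.06)&(P[:,2]<.09); print('grip',n,m.sum(),P[m].mean(0))
a=cv2.imread('pics/sl0scene.png'); cv2.imwrite('pics/c8.png',cv2.resize(a[80:300,170:390],(600,600),interpolation=cv2.INTER_CUBIC))
E
```

```text
23.2 [0.57490114 0.02206888 0.16098855] [-0.06952349  1.00128419 -0.82527312] [-0.04  0.29  1.81  0.    1.04  0.96]
scene 0 88 [0.6471 0.1458] rms 0.0022
scene 1 100 [0.6031 0.2458] rms 0.0022
scene 2 122 [0.5628 0.3675] rms 0.0023
scene 3 125 [0.5031 0.4566] rms 0.0022
top 0 61 [0.6443 0.1478] rms 0.0018
top 1 57 [0.6006 0.248 ] rms 0.0018
top 2 62 [0.5608 0.3676] rms 0.0019
top 3 64 [0.4988 0.46  ] rms 0.0019
0 avg [0.6457 0.1468]
1 avg [0.6019 0.2469]
2 avg [0.5618 0.3676]
3 avg [0.5009 0.4583]
grip scene 36 [ 0.57645525 -0.03736387  0.07701917]
grip top 0 [nan nan nan]
```

View pics/c8.png

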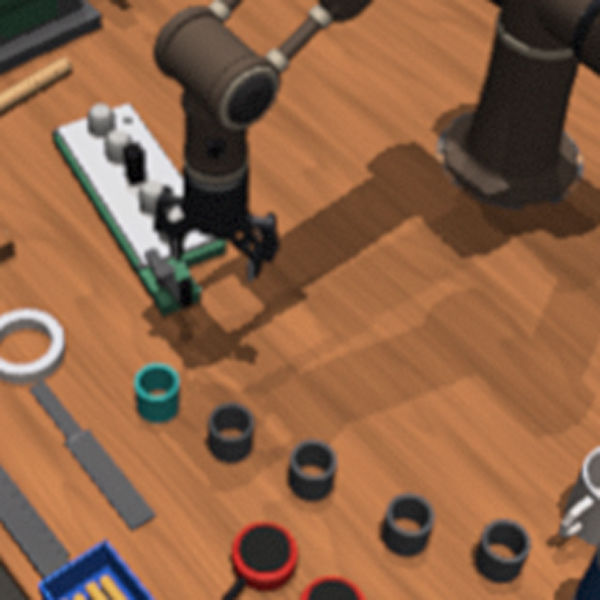

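The latch is shut: the grip is back at (183,290) with its arm along the bed. All four dark sleeves still stand where they were, at (231,433), (312,471), (407,524) and (502,549). Next I'll locate the spigots, with their tops expected at 71 mm.

```bash
python3 - <<'E'
from fit import *
o={}
for n in('scene','top'):
    c=cam(n); P=cloud(c).reshape(-1,3)
    for i,sd in enumerate([(.4691,-.3879),(.4801,-.3269),(.5001,-.2147),(.5111,-.1537)]):
        q=P[(np.hypot(P[:,0]-sd[0],P[:,1]-sd[1])<.026)&(P[:,2]>.066)&(P[:,2]<.075)]
        if len(q)<8: print(n,i,len(q)); continue
        m=(q[:,:2].min(0)+q[:,:2].max(0))/2; print(n,i+1,len(q),q.mean(0).round(4),m.round(4),'d',(q.mean(0)[:2]-sd).round(4))
E
```

```text
scene 1 32 [ 0.472  -0.3855  0.0705] [ 0.4728 -0.3874] d [0.0029 0.0024]
scene 2 34 [ 0.4831 -0.3256  0.0695] [ 0.4829 -0.3267] d [0.003  0.0013]
scene 3 37 [ 0.5032 -0.2137  0.0698] [ 0.5041 -0.2142] d [0.0031 0.001 ]
scene 4 15 [ 0.5076 -0.1532  0.0706] [ 0.5082 -0.153 ] d [-0.0035  0.0005]
top 1 44 [ 0.4669 -0.3857  0.0692] [ 0.4666 -0.3852] d [-0.0022  0.0022]
top 2 41 [ 0.479  -0.3267  0.0697] [ 0.4793 -0.3265] d [-0.0011  0.0002]
top 3 48 [ 0.4988 -0.2118  0.0699] [ 0.4989 -0.2124] d [-0.0013  0.0029]
top 4 44 [ 0.5097 -0.1519  0.0699] [ 0.5109 -0.1513] d [-0.0014  0.0018]
```

Call:
arm_command([
  {"delta_pos": [0.3,0.5,0],"delta_rot": [0,0,0.8],"fingers": 1},
  {"delta_pos": [0.3,0.5,0],"delta_rot": [0,0,0.8],"fingers": 1},
  {"delta_pos": [0.3,0.5,0],"delta_rot": [0,0,0.8],"fingers": 1},
  {"delta_pos": [0.3,0.5,0],"delta_rot": [0,0,0.8],"fingers": 1},
  {"delta_pos": [0.3,0.5,0],"delta_rot": [0,0,0.8],"fingers": 1},
  {"delta_pos": [0.27,0.6,0],"delta_rot": [0,0,0.7],"fingers": 1},
  {"delta_pos": [0,0,0],"delta_rot": [0,0,0],"fingers": 1},
  {"delta_pos": [0,0,-0.3],"delta_rot": [0,0,0],"fingers": 1},
  {"delta_pos": [0,0,0],"delta_rot": [0,0,0],"fingers": 1},
  {"delta_pos": [0,0,0],"delta_rot": [0,0,0],"fingers": 1},
])

```text
time: 24.75
eef_pos: [0.6453, 0.1449, 0.1479]
tcp_rot: [-2.41, -2.014, 0.002]
ft_force: [-0.7, 0.7, 0.0]
opening: 0.0857
grasp_force: 0.0
```

```bash
cat > st.py <<'E'
from h import *
from scipy.spatial.transform import Rotation as Ro
s=env.state(); M=Ro.from_rotvec(s['tcp_rot']).as_matrix()
print(round(s['time'],2),s['eef_pos'].round(4),'F',s['ft_force'].round(1),'open %.4f'%s['opening'],'gf %.0f'%s['grasp_force'],'closing %.2f'%np.degrees(np.arctan2(M[1,1],M[0,1])),s['joint_positions'].round(2))
E
python3 st.py
```

```text
24.75 [0.6453 0.1449 0.1479] F [-0.7  0.7  0. ] open 0.0857 gf 0 closing -10.22 [ 0.16  0.46  1.6  -0.    1.08  0.33]
```

Call:
arm_command([
  {"delta_pos": [0.01,0.05,-0.8],"delta_rot": [0,0,0],"fingers": 1},
  {"delta_pos": [0,0,-0.9],"delta_rot": [0,0,0],"fingers": 1},
  {"delta_pos": [0,0,-0.9],"delta_rot": [0,0,0],"fingers": 1},
  {"delta_pos": [0,0,-0.7],"delta_rot": [0,0,0],"fingers": 1},
  {"delta_pos": [0,0,0],"delta_rot": [0,0,0],"fingers": 1},
  {"delta_pos": [0,0,0],"delta_rot": [0,0,0],"fingers": 0},
  {"delta_pos": [0,0,0],"delta_rot": [0,0,0],"fingers": 0},
  {"delta_pos": [0,0,0],"delta_rot": [0,0,0],"fingers": 0},
  {"delta_pos": [0,0,0],"delta_rot": [0,0,0],"fingers": 0},
  {"delta_pos": [0,0,0],"delta_rot": [0,0,0],"fingers": 0},
], grip_force=50)

```text
time: 26.0
eef_pos: [0.648, 0.1482, 0.0191]
tcp_rot: [2.408, 2.015, 0.005]
ft_force: [-1.0, 0.0, 7.0]
opening: 0.0554
grasp_force: 54.0
```

Call:
arm_command([
  {"delta_pos": [0,0,0.8],"delta_rot": [0,0,0],"fingers": 0},
  {"delta_pos": [0,0,1],"delta_rot": [0,0,0],"fingers": 0},
  {"delta_pos": [0,0,1],"delta_rot": [0,0,0],"fingers": 0},
  {"delta_pos": [-0.2,-0.6,0.4],"delta_rot": [0,0,0],"fingers": 0},
  {"delta_pos": [-0.3,-0.9,0],"delta_rot": [0,0,0],"fingers": 0},
  {"delta_pos": [-0.3,-0.9,0],"delta_rot": [0,0,0],"fingers": 0},
  {"delta_pos": [-0.3,-0.9,0],"delta_rot": [0,0,0],"fingers": 0},
  {"delta_pos": [-0.3,-0.9,0],"delta_rot": [0,0,0],"fingers": 0},
  {"delta_pos": [-0.3,-0.9,0],"delta_rot": [0,0,0],"fingers": 0},
  {"delta_pos": [-0.3,-0.9,0],"delta_rot": [0,0,0],"fingers": 0},
])

```text
time: 27.25
eef_pos: [0.5651, -0.0931, 0.144]
tcp_rot: [-2.409, -2.016, 0.001]
ft_force: [0.2, -0.2, -2.8]
opening: 0.055
grasp_force: 54.4
```

Call:
arm_command([
  {"delta_pos": [-0.3,-0.9,0],"delta_rot": [0,0,0],"fingers": 0},
  {"delta_pos": [-0.3,-0.9,0],"delta_rot": [0,0,0],"fingers": 0},
  {"delta_pos": [-0.3,-0.9,0],"delta_rot": [0,0,0],"fingers": 0},
  {"delta_pos": [-0.3,-0.9,0],"delta_rot": [0,0,0],"fingers": 0},
  {"delta_pos": [-0.3,-0.9,0],"delta_rot": [0,0,0],"fingers": 0},
  {"delta_pos": [-0.3,-0.9,0],"delta_rot": [0,0,0],"fingers": 0},
  {"delta_pos": [-0.3,-0.9,0],"delta_rot": [0,0,0],"fingers": 0},
  {"delta_pos": [-0.3,-0.7,0],"delta_rot": [0,0,0],"fingers": 0},
  {"delta_pos": [0,0,0],"delta_rot": [0,0,0],"fingers": 0},
  {"delta_pos": [0,0,0],"delta_rot": [0,0,0],"fingers": 0},
])

```text
time: 28.5
eef_pos: [0.4698, -0.3713, 0.1439]
tcp_rot: [-2.408, -2.015, -0.001]
ft_force: [0.0, -0.1, -4.1]
opening: 0.0549
grasp_force: 54.4
```

```bash
cat > hs.py <<'E'
from fit import *
import warnings; warnings.filterwarnings('ignore')
from scipy.optimize import least_squares
s=env.state(); e=s['eef_pos']; print(round(s['time'],2),e.round(4),'F',s['ft_force'].round(1),s['joint_positions'].round(2))
zt=e[2]-.019+.054
o=[]
for n in('scene','top'):
    c=cam(n); P=cloud(c).reshape(-1,3); g=c['frame'].reshape(-1,3).astype(int)
    # outer surface of the held sleeve, below fingertips
    w=(np.hypot(P[:,0]-e[0],P[:,1]-e[1])<.04)&(P[:,2]<e[2]-.002)&(P[:,2]>e[2]-.019+.002); q=P[w][:,:2]
    if len(q)<15: print(n,'few',len(q)); continue
    r=least_squares(lambda p:np.hypot(*(q-p).T)-.028,e[:2],loss='soft_l1',f_scale=.002); o.append(r.x-e[:2])
    print(n,len(q),'rms',np.sqrt((r.fun**2).mean()).round(4),'centre-TCP',(r.x-e[:2]).round(4))
E
python3 hs.py
```

```text
28.5 [ 0.4698 -0.3713  0.1439] F [ 0.  -0.1 -4.1] [-0.74  0.35  1.76  0.    1.03 -0.56]
scene 43 rms 0.0023 centre-TCP [-0.0003 -0.0042]
top few 4
```

Call:
arm_command([
  {"delta_pos": [0,-0.35,0],"delta_rot": [0,0,0],"fingers": 0},
  {"delta_pos": [0,0,-0.4],"delta_rot": [0,0,0],"fingers": 0},
  {"delta_pos": [0,0,-0.4],"delta_rot": [0,0,0],"fingers": 0},
  {"delta_pos": [0,0,-0.3],"delta_rot": [0,0,0],"fingers": 0},
  {"delta_pos": [0,0,-0.15],"delta_rot": [0,0,0],"fingers": 0},
  {"delta_pos": [0,0,-0.15],"delta_rot": [0,0,0],"fingers": 0},
  {"delta_pos": [0,0,-0.15],"delta_rot": [0,0,0],"fingers": 0},
  {"delta_pos": [0,0,-0.15],"delta_rot": [0,0,0],"fingers": 0},
  {"delta_pos": [0,0,0],"delta_rot": [0,0,0],"fingers": 0},
  {"delta_pos": [0,0,0],"delta_rot": [0,0,0],"fingers": 0},
])

```text
time: 29.85
eef_pos: [0.47, -0.386, 0.0764]
tcp_rot: [-2.409, -2.016, 0.0]
ft_force: [-0.7, 0.5, -4.3]
opening: 0.0553
grasp_force: 54.4
```

```bash
python3 st.py
```

```text
29.85 [ 0.47   -0.386   0.0764] F [-0.7  0.5 -4.3] open 0.0553 gf 54 closing -10.15 [-0.76  0.46  1.77  0.    0.91 -0.58]
```

Call:
arm_command([
  {"delta_pos": [0,0,-0.1],"delta_rot": [0,0,0],"fingers": 0},
  {"delta_pos": [0,0,-0.1],"delta_rot": [0,0,0],"fingers": 0},
  {"delta_pos": [0,0,-0.1],"delta_rot": [0,0,0],"fingers": 0},
  {"delta_pos": [0,0,-0.1],"delta_rot": [0,0,0],"fingers": 0},
  {"delta_pos": [0,0,-0.1],"delta_rot": [0,0,0],"fingers": 0},
  {"delta_pos": [0,0,-0.05],"delta_rot": [0,0,0],"fingers": 0},
  {"delta_pos": [0,0,-0.04],"delta_rot": [0,0,0],"fingers": 0},
  {"delta_pos": [0,0,0],"delta_rot": [0,0,0],"fingers": 0},
  {"delta_pos": [0,0,0],"delta_rot": [0,0,0],"fingers": 0},
  {"delta_pos": [0,0,0],"delta_rot": [0,0,0],"fingers": 0},
])

```text
time: 31.1
eef_pos: [0.47, -0.3858, 0.0541]
tcp_rot: [-2.408, -2.016, 0.0]
ft_force: [-3.6, 4.4, 5.0]
opening: 0.0552
grasp_force: 55.2
```

Call:
arm_command([
  {"delta_pos": [0,0,0],"delta_rot": [0,0,0],"fingers": 1},
  {"delta_pos": [0,0,0],"delta_rot": [0,0,0],"fingers": 1},
  {"delta_pos": [0,0,0],"delta_rot": [0,0,0],"fingers": 1},
  {"delta_pos": [0,0,0.5],"delta_rot": [0,0,0],"fingers": 1},
  {"delta_pos": [0,0,0.8],"delta_rot": [0,0,0],"fingers": 1},
  {"delta_pos": [0,0,1],"delta_rot": [0,0,0],"fingers": 1},
  {"delta_pos": [0.1,0.6,0.2],"delta_rot": [0,0,0],"fingers": 1},
  {"delta_pos": [0.2,0.95,0],"delta_rot": [0,0,0],"fingers": 1},
  {"delta_pos": [0.2,0.95,0],"delta_rot": [0,0,0],"fingers": 1},
  {"delta_pos": [0.2,0.95,0],"delta_rot": [0,0,0],"fingers": 1},
])

```text
time: 32.35
eef_pos: [0.4977, -0.2455, 0.1526]
tcp_rot: [-2.408, -2.016, -0.0]
ft_force: [-0.0, -0.3, 0.7]
opening: 0.0854
grasp_force: 0.0
```

Call:
arm_command([
  {"delta_pos": [0.2,0.95,0],"delta_rot": [0,0,0],"fingers": 1},
  {"delta_pos": [0.2,0.95,0],"delta_rot": [0,0,0],"fingers": 1},
  {"delta_pos": [0.2,0.95,0],"delta_rot": [0,0,0],"fingers": 1},
  {"delta_pos": [0.2,0.95,0],"delta_rot": [0,0,0],"fingers": 1},
  {"delta_pos": [0.2,0.95,0],"delta_rot": [0,0,0],"fingers": 1},
  {"delta_pos": [0.2,0.95,0],"delta_rot": [0,0,0],"fingers": 1},
  {"delta_pos": [0.3,0.95,0],"delta_rot": [0,0,0],"fingers": 1},
  {"delta_pos": [0.3,0.95,0],"delta_rot": [0,0,0],"fingers": 1},
  {"delta_pos": [0.3,0.95,0],"delta_rot": [0,0,0],"fingers": 1},
  {"delta_pos": [0.3,0.95,0],"delta_rot": [0,0,0],"fingers": 1},
])

```text
time: 33.6
eef_pos: [0.5931, 0.1341, 0.1525]
tcp_rot: [-2.408, -2.017, 0.002]
ft_force: [0.5, -0.1, -0.8]
opening: 0.0854
grasp_force: 0.0
```

```bash
cat > chk.py <<'E'
from sl import *
import subprocess
def spig():
    C=np.array([.4903,-.2700]);
    for n in('scene','top'):
        c=cam(n); P=cloud(c).reshape(-1,3)
        g=c['frame'].reshape(-1,3).astype(int)
        w=(g.min(-1)>80)&(np.hypot(P[:,0]-.49,P[:,1]+.27)<.16)&(P[:,2]>.02)&(P[:,2]<.045)
        print(n,'plate top z',np.median(P[w][:,2]).round(4),end=' ')
        for i,s in enumerate((-.119,-.057,.057,.119)):
            p=C+R(np.radians(-10.15))@(0,s)
            z=P[np.hypot(P[:,0]-p[0],P[:,1]-p[1])<.04]; r=z[(z[:,2]>.078)&(z[:,2]<.12)]
            if len(r)>12:
                f=least_squares(lambda q:np.hypot(*(r[:,:2]-q).T)-.025,p,loss='soft_l1',f_scale=.003)
                print(i+1,'rim n%d z%.4f'%(len(r),np.percentile(r[:,2],75)),(f.x-p).round(4),end=' | ')
        print()
E
python3 st.py; python3 -c "
from chk import *
sleeves(); spig()"
```

```text
33.6 [0.5931 0.1341 0.1525] F [ 0.5 -0.1 -0.8] open 0.0854 gf 0 closing -10.10 [0.15 0.36 1.74 0.   1.05 0.33]
scene 0 few 0
scene 1 99 [0.6027 0.2456] rms 0.0024
scene 2 119 [0.5626 0.3676] rms 0.0023
scene 3 130 [0.5029 0.457 ] rms 0.0022
top 0 few 0
top 1 31 [0.6003 0.248 ] rms 0.0019
top 2 61 [0.5612 0.3676] rms 0.0019
top 3 64 [0.4988 0.4601] rms 0.002
1 avg [0.6015 0.2468]
2 avg [0.5619 0.3676]
3 avg [0.5008 0.4586]
scene plate top z 0.0336 1 rim n87 z0.0891 [0.0019 0.0002] | 
top plate top z 0.033 1 rim n74 z0.0893 [-0.0015  0.0007] |
```

Call:
arm_command([
  {"delta_pos": [0.05,0.95,0],"delta_rot": [0,0,0],"fingers": 1},
  {"delta_pos": [0.05,0.95,0],"delta_rot": [0,0,0],"fingers": 1},
  {"delta_pos": [0.1,0.95,0],"delta_rot": [0,0,0],"fingers": 1},
  {"delta_pos": [0,0,-0.2],"delta_rot": [0,0,0],"fingers": 1},
  {"delta_pos": [0,0,-0.8],"delta_rot": [0,0,0],"fingers": 1},
  {"delta_pos": [0,0,-0.9],"delta_rot": [0,0,0],"fingers": 1},
  {"delta_pos": [0,0,-0.9],"delta_rot": [0,0,0],"fingers": 1},
  {"delta_pos": [0,0,-0.6],"delta_rot": [0,0,0],"fingers": 1},
  {"delta_pos": [0,0,0],"delta_rot": [0,0,0],"fingers": 1},
  {"delta_pos": [0,0,0],"delta_rot": [0,0,0],"fingers": 1},
])

```text
time: 35.05
eef_pos: [0.6026, 0.2449, 0.0176]
tcp_rot: [2.41, 2.015, 0.001]
ft_force: [-0.4, -0.7, -0.4]
opening: 0.0852
grasp_force: 0.0
```

Call:
arm_command([
  {"delta_pos": [0,0,0],"delta_rot": [0,0,0],"fingers": 0},
  {"delta_pos": [0,0,0],"delta_rot": [0,0,0],"fingers": 0},
  {"delta_pos": [0,0,0],"delta_rot": [0,0,0],"fingers": 0},
  {"delta_pos": [0,0,0],"delta_rot": [0,0,0],"fingers": 0},
  {"delta_pos": [0,0,0],"delta_rot": [0,0,0],"fingers": 0},
  {"delta_pos": [0,0,0],"delta_rot": [0,0,0],"fingers": 0},
  {"delta_pos": [0,0,0],"delta_rot": [0,0,0],"fingers": 0},
  {"delta_pos": [0,0,0],"delta_rot": [0,0,0],"fingers": 0},
  {"delta_pos": [0,0,0],"delta_rot": [0,0,0],"fingers": 0},
  {"delta_pos": [0,0,0],"delta_rot": [0,0,0],"fingers": 0},
])

```text
time: 36.3
eef_pos: [0.6036, 0.2463, 0.0189]
tcp_rot: [2.408, 2.016, 0.004]
ft_force: [-0.3, -1.0, 5.8]
opening: 0.0549
grasp_force: 53.6
```

Call:
arm_command([
  {"delta_pos": [0,0,0.8],"delta_rot": [0,0,0],"fingers": 0},
  {"delta_pos": [0,0,1],"delta_rot": [0,0,0],"fingers": 0},
  {"delta_pos": [0,0,1],"delta_rot": [0,0,0],"fingers": 0},
  {"delta_pos": [0,-0.6,0.4],"delta_rot": [0,0,0],"fingers": 0},
  {"delta_pos": [-0.2,-0.9,0],"delta_rot": [0,0,0],"fingers": 0},
  {"delta_pos": [-0.2,-0.9,0],"delta_rot": [0,0,0],"fingers": 0},
  {"delta_pos": [-0.2,-0.9,0],"delta_rot": [0,0,0],"fingers": 0},
  {"delta_pos": [-0.2,-0.9,0],"delta_rot": [0,0,0],"fingers": 0},
  {"delta_pos": [-0.2,-0.9,0],"delta_rot": [0,0,0],"fingers": 0},
  {"delta_pos": [-0.2,-0.9,0],"delta_rot": [0,0,0],"fingers": 0},
])

```text
time: 37.55
eef_pos: [0.552, 0.0036, 0.1434]
tcp_rot: [-2.408, -2.015, 0.004]
ft_force: [0.0, 0.7, -2.3]
opening: 0.0546
grasp_force: 53.9
```

Call:
arm_command([
  {"delta_pos": [-0.2,-0.9,0],"delta_rot": [0,0,0],"fingers": 0},
  {"delta_pos": [-0.2,-0.9,0],"delta_rot": [0,0,0],"fingers": 0},
  {"delta_pos": [-0.2,-0.9,0],"delta_rot": [0,0,0],"fingers": 0},
  {"delta_pos": [-0.2,-0.9,0],"delta_rot": [0,0,0],"fingers": 0},
  {"delta_pos": [-0.2,-0.9,0],"delta_rot": [0,0,0],"fingers": 0},
  {"delta_pos": [-0.3,-0.9,0],"delta_rot": [0,0,0],"fingers": 0},
  {"delta_pos": [-0.3,-0.9,0],"delta_rot": [0,0,0],"fingers": 0},
  {"delta_pos": [-0.24,-0.9,0],"delta_rot": [0,0,0],"fingers": 0},
  {"delta_pos": [0,-0.7,0],"delta_rot": [0,0,0],"fingers": 0},
  {"delta_pos": [0,0,0],"delta_rot": [0,0,0],"fingers": 0},
])

```text
time: 38.8
eef_pos: [0.4786, -0.3123, 0.1438]
tcp_rot: [-2.412, -2.011, 0.002]
ft_force: [0.0, 0.3, -2.3]
opening: 0.0548
grasp_force: 53.9
```

```bash
python3 hs.py; python3 st.py
```

```text
38.8 [ 0.4786 -0.3123  0.1438] F [ 0.   0.3 -2.3] [-0.65  0.31  1.83 -0.    1.01 -0.47]
scene 33 rms 0.0019 centre-TCP [ 0.0007 -0.0015]
top few 2
38.9 [ 0.4788 -0.3098  0.1436] F [ 0.6  1.1 -2.4] open 0.0546 gf 54 closing -10.23 [-0.65  0.31  1.83  0.    1.01 -0.47]
```

Call:
arm_command([
  {"delta_pos": [0,-0.4,0],"delta_rot": [0,0,0],"fingers": 0},
  {"delta_pos": [0,0,-0.4],"delta_rot": [0,0,0],"fingers": 0},
  {"delta_pos": [0,0,-0.4],"delta_rot": [0,0,0],"fingers": 0},
  {"delta_pos": [0,0,-0.3],"delta_rot": [0,0,0],"fingers": 0},
  {"delta_pos": [0,0,-0.15],"delta_rot": [0,0,0],"fingers": 0},
  {"delta_pos": [0,0,-0.15],"delta_rot": [0,0,0],"fingers": 0},
  {"delta_pos": [0,0,-0.15],"delta_rot": [0,0,0],"fingers": 0},
  {"delta_pos": [0,0,-0.15],"delta_rot": [0,0,0],"fingers": 0},
  {"delta_pos": [0,0,0],"delta_rot": [0,0,0],"fingers": 0},
  {"delta_pos": [0,0,0],"delta_rot": [0,0,0],"fingers": 0},
])

```text
time: 40.15
eef_pos: [0.4807, -0.3263, 0.0771]
tcp_rot: [2.409, 2.016, 0.0]
ft_force: [0.2, 0.2, -3.5]
opening: 0.0546
grasp_force: 53.9
```

Call:
arm_command([
  {"delta_pos": [0,0,-0.1],"delta_rot": [0,0,0],"fingers": 0},
  {"delta_pos": [0,0,-0.1],"delta_rot": [0,0,0],"fingers": 0},
  {"delta_pos": [0,0,-0.1],"delta_rot": [0,0,0],"fingers": 0},
  {"delta_pos": [0,0,-0.1],"delta_rot": [0,0,0],"fingers": 0},
  {"delta_pos": [0,0,-0.1],"delta_rot": [0,0,0],"fingers": 0},
  {"delta_pos": [0,0,-0.05],"delta_rot": [0,0,0],"fingers": 0},
  {"delta_pos": [0,0,-0.05],"delta_rot": [0,0,0],"fingers": 0},
  {"delta_pos": [0,0,0],"delta_rot": [0,0,0],"fingers": 0},
  {"delta_pos": [0,0,0],"delta_rot": [0,0,0],"fingers": 0},
  {"delta_pos": [0,0,0],"delta_rot": [0,0,0],"fingers": 0},
])

```text
time: 41.4
eef_pos: [0.4805, -0.3261, 0.0539]
tcp_rot: [-2.409, -2.016, 0.0]
ft_force: [-4.7, 2.6, 6.0]
opening: 0.0549
grasp_force: 54.4
```

Call:
arm_command([
  {"delta_pos": [0,0,0],"delta_rot": [0,0,0],"fingers": 1},
  {"delta_pos": [0,0,0],"delta_rot": [0,0,0],"fingers": 1},
  {"delta_pos": [0,0,0],"delta_rot": [0,0,0],"fingers": 1},
  {"delta_pos": [0,0,0.5],"delta_rot": [0,0,0],"fingers": 1},
  {"delta_pos": [0,0,0.8],"delta_rot": [0,0,0],"fingers": 1},
  {"delta_pos": [0,0,1],"delta_rot": [0,0,0],"fingers": 1},
  {"delta_pos": [0,0.6,0.2],"delta_rot": [0,0,0],"fingers": 1},
  {"delta_pos": [0.1,0.95,0],"delta_rot": [0,0,0],"fingers": 1},
  {"delta_pos": [0.1,0.95,0],"delta_rot": [0,0,0],"fingers": 1},
  {"delta_pos": [0.1,0.95,0],"delta_rot": [0,0,0],"fingers": 1},
])

```text
time: 42.65
eef_pos: [0.4917, -0.1856, 0.1525]
tcp_rot: [-2.408, -2.015, 0.0]
ft_force: [0.3, 0.2, -0.3]
opening: 0.0854
grasp_force: 0.0
```

Call:
arm_command([
  {"delta_pos": [0.1,0.95,0],"delta_rot": [0,0,0],"fingers": 1},
  {"delta_pos": [0.1,0.95,0],"delta_rot": [0,0,0],"fingers": 1},
  {"delta_pos": [0.1,0.95,0],"delta_rot": [0,0,0],"fingers": 1},
  {"delta_pos": [0.1,0.95,0],"delta_rot": [0,0,0],"fingers": 1},
  {"delta_pos": [0.1,0.95,0],"delta_rot": [0,0,0],"fingers": 1},
  {"delta_pos": [0.1,0.95,0],"delta_rot": [0,0,0],"fingers": 1},
  {"delta_pos": [0.1,0.95,0],"delta_rot": [0,0,0],"fingers": 1},
  {"delta_pos": [0.1,0.95,0],"delta_rot": [0,0,0],"fingers": 1},
  {"delta_pos": [0.1,0.95,0],"delta_rot": [0,0,0],"fingers": 1},
  {"delta_pos": [0.1,0.95,0],"delta_rot": [0,0,0],"fingers": 1},
])

```text
time: 43.9
eef_pos: [0.5309, 0.1938, 0.1524]
tcp_rot: [-2.408, -2.017, 0.002]
ft_force: [-0.8, 0.1, -0.7]
opening: 0.0853
grasp_force: 0.0
```

```bash
python3 st.py; python3 -c "
from chk import *
sleeves(); spig()"
```

```text
43.9 [0.5309 0.1938 0.1524] F [-0.8  0.1 -0.7] open 0.0853 gf 0 closing -10.11 [0.27 0.28 1.84 0.   1.02 0.45]
scene 0 few 0
scene 1 few 0
scene 2 120 [0.5626 0.3677] rms 0.0023
scene 3 127 [0.5026 0.4569] rms 0.0024
top 0 few 0
top 1 few 0
top 2 67 [0.5607 0.3675] rms 0.0019
top 3 61 [0.4985 0.46  ] rms 0.0019
2 avg [0.5616 0.3676]
3 avg [0.5005 0.4585]
scene plate top z 0.0335 1 rim n90 z0.0879 [0.0021 0.0003] | 2 rim n90 z0.0877 [ 0.0019 -0.    ] | 
top plate top z 0.0334 1 rim n81 z0.0889 [-0.0014  0.0019] | 2 rim n81 z0.0891 [-0.0014  0.0001] |
```

Call:
arm_command([
  {"delta_pos": [0.15,0.9,0],"delta_rot": [0,0,0],"fingers": 1},
  {"delta_pos": [0.15,0.9,0],"delta_rot": [0,0,0],"fingers": 1},
  {"delta_pos": [0.15,0.9,0],"delta_rot": [0,0,0],"fingers": 1},
  {"delta_pos": [0.15,0.9,0],"delta_rot": [0,0,0],"fingers": 1},
  {"delta_pos": [0.13,0.79,0],"delta_rot": [0,0,0],"fingers": 1},
  {"delta_pos": [0,0,-0.2],"delta_rot": [0,0,0],"fingers": 1},
  {"delta_pos": [0,0,-0.8],"delta_rot": [0,0,0],"fingers": 1},
  {"delta_pos": [0,0,-0.9],"delta_rot": [0,0,0],"fingers": 1},
  {"delta_pos": [0,0,-0.9],"delta_rot": [0,0,0],"fingers": 1},
  {"delta_pos": [0,0,-0.6],"delta_rot": [0,0,0],"fingers": 1},
])

```text
time: 45.35
eef_pos: [0.56, 0.3647, 0.0142]
tcp_rot: [-2.41, -2.014, 0.008]
ft_force: [-0.5, -0.1, 0.3]
opening: 0.0857
grasp_force: 0.0
```

Call:
arm_command([
  {"delta_pos": [0,0,0],"delta_rot": [0,0,0],"fingers": 1},
  {"delta_pos": [0,0,0],"delta_rot": [0,0,0],"fingers": 1},
  {"delta_pos": [0,0,0],"delta_rot": [0,0,0],"fingers": 0},
  {"delta_pos": [0,0,0],"delta_rot": [0,0,0],"fingers": 0},
  {"delta_pos": [0,0,0],"delta_rot": [0,0,0],"fingers": 0},
  {"delta_pos": [0,0,0],"delta_rot": [0,0,0],"fingers": 0},
  {"delta_pos": [0,0,0],"delta_rot": [0,0,0],"fingers": 0},
  {"delta_pos": [0,0,0],"delta_rot": [0,0,0],"fingers": 0},
  {"delta_pos": [0,0,0],"delta_rot": [0,0,0],"fingers": 0},
  {"delta_pos": [0,0,0],"delta_rot": [0,0,0],"fingers": 0},
])

```text
time: 46.6
eef_pos: [0.5632, 0.3684, 0.019]
tcp_rot: [2.409, 2.016, 0.005]
ft_force: [-0.7, 0.5, 6.2]
opening: 0.0543
grasp_force: 53.6
```

Call:
arm_command([
  {"delta_pos": [0,0,0.8],"delta_rot": [0,0,0],"fingers": 0},
  {"delta_pos": [0,0,1],"delta_rot": [0,0,0],"fingers": 0},
  {"delta_pos": [0,0,1],"delta_rot": [0,0,0],"fingers": 0},
  {"delta_pos": [0,-0.6,0.4],"delta_rot": [0,0,0],"fingers": 0},
  {"delta_pos": [-0.1,-0.9,0],"delta_rot": [0,0,0],"fingers": 0},
  {"delta_pos": [-0.1,-0.9,0],"delta_rot": [0,0,0],"fingers": 0},
  {"delta_pos": [-0.1,-0.9,0],"delta_rot": [0,0,0],"fingers": 0},
  {"delta_pos": [-0.1,-0.9,0],"delta_rot": [0,0,0],"fingers": 0},
  {"delta_pos": [-0.1,-0.9,0],"delta_rot": [0,0,0],"fingers": 0},
  {"delta_pos": [-0.1,-0.9,0],"delta_rot": [0,0,0],"fingers": 0},
])

```text
time: 47.85
eef_pos: [0.5368, 0.1263, 0.1443]
tcp_rot: [-2.408, -2.016, 0.002]
ft_force: [-0.0, -0.3, -2.4]
opening: 0.0545
grasp_force: 53.7
```

Call:
arm_command([
  {"delta_pos": [-0.1,-0.9,0],"delta_rot": [0,0,0],"fingers": 0},
  {"delta_pos": [-0.1,-0.9,0],"delta_rot": [0,0,0],"fingers": 0},
  {"delta_pos": [-0.1,-0.9,0],"delta_rot": [0,0,0],"fingers": 0},
  {"delta_pos": [-0.1,-0.9,0],"delta_rot": [0,0,0],"fingers": 0},
  {"delta_pos": [-0.1,-0.9,0],"delta_rot": [0,0,0],"fingers": 0},
  {"delta_pos": [-0.1,-0.9,0],"delta_rot": [0,0,0],"fingers": 0},
  {"delta_pos": [-0.1,-0.9,0],"delta_rot": [0,0,0],"fingers": 0},
  {"delta_pos": [-0.1,-0.9,0],"delta_rot": [0,0,0],"fingers": 0},
  {"delta_pos": [-0.13,-0.9,0],"delta_rot": [0,0,0],"fingers": 0},
  {"delta_pos": [0,-0.44,0],"delta_rot": [0,0,0],"fingers": 0},
])

```text
time: 49.1
eef_pos: [0.4998, -0.2154, 0.1444]
tcp_rot: [-2.41, -2.014, 0.001]
ft_force: [-0.4, -1.4, -1.9]
opening: 0.0544
grasp_force: 53.7
```

```bash
python3 hs.py; python3 st.py
```

```text
49.1 [ 0.4998 -0.2154  0.1444] F [-0.4 -1.4 -1.9] [-0.49  0.26  1.89 -0.    0.99 -0.31]
scene 46 rms 0.0025 centre-TCP [0.0002 0.0007]
top few 0
49.2 [ 0.5005 -0.2153  0.1447] F [ 0.2 -0.  -2.3] open 0.0544 gf 54 closing -10.27 [-0.49  0.26  1.89  0.    0.99 -0.31]
```

Call:
arm_command([
  {"delta_pos": [0,0,0],"delta_rot": [0,0,0],"fingers": 0},
  {"delta_pos": [0,0,-0.4],"delta_rot": [0,0,0],"fingers": 0},
  {"delta_pos": [0,0,-0.4],"delta_rot": [0,0,0],"fingers": 0},
  {"delta_pos": [0,0,-0.3],"delta_rot": [0,0,0],"fingers": 0},
  {"delta_pos": [0,0,-0.15],"delta_rot": [0,0,0],"fingers": 0},
  {"delta_pos": [0,0,-0.15],"delta_rot": [0,0,0],"fingers": 0},
  {"delta_pos": [0,0,-0.15],"delta_rot": [0,0,0],"fingers": 0},
  {"delta_pos": [0,0,-0.15],"delta_rot": [0,0,0],"fingers": 0},
  {"delta_pos": [0,0,0],"delta_rot": [0,0,0],"fingers": 0},
  {"delta_pos": [0,0,0],"delta_rot": [0,0,0],"fingers": 0},
])

```text
time: 50.45
eef_pos: [0.5007, -0.2142, 0.077]
tcp_rot: [2.409, 2.016, 0.0]
ft_force: [0.5, -1.1, -2.1]
opening: 0.0544
grasp_force: 53.7
```

Call:
arm_command([
  {"delta_pos": [0,0,-0.1],"delta_rot": [0,0,0],"fingers": 0},
  {"delta_pos": [0,0,-0.1],"delta_rot": [0,0,0],"fingers": 0},
  {"delta_pos": [0,0,-0.1],"delta_rot": [0,0,0],"fingers": 0},
  {"delta_pos": [0,0,-0.1],"delta_rot": [0,0,0],"fingers": 0},
  {"delta_pos": [0,0,-0.1],"delta_rot": [0,0,0],"fingers": 0},
  {"delta_pos": [0,0,-0.05],"delta_rot": [0,0,0],"fingers": 0},
  {"delta_pos": [0,0,-0.05],"delta_rot": [0,0,0],"fingers": 0},
  {"delta_pos": [0,0,0],"delta_rot": [0,0,0],"fingers": 0},
  {"delta_pos": [0,0,0],"delta_rot": [0,0,0],"fingers": 0},
  {"delta_pos": [0,0,0],"delta_rot": [0,0,0],"fingers": 0},
])

```text
time: 51.7
eef_pos: [0.5007, -0.2143, 0.054]
tcp_rot: [-2.409, -2.017, 0.0]
ft_force: [-2.5, 0.0, 4.9]
opening: 0.0544
grasp_force: 54.3
```

Call:
arm_command([
  {"delta_pos": [0,0,0],"delta_rot": [0,0,0],"fingers": 1},
  {"delta_pos": [0,0,0],"delta_rot": [0,0,0],"fingers": 1},
  {"delta_pos": [0,0,0],"delta_rot": [0,0,0],"fingers": 1},
  {"delta_pos": [0,0,0.5],"delta_rot": [0,0,0],"fingers": 1},
  {"delta_pos": [0,0,0.8],"delta_rot": [0,0,0],"fingers": 1},
  {"delta_pos": [0,0,1],"delta_rot": [0,0,0],"fingers": 1},
  {"delta_pos": [0,0.6,0.2],"delta_rot": [0,0,0],"fingers": 1},
  {"delta_pos": [0,0.95,0],"delta_rot": [0,0,0],"fingers": 1},
  {"delta_pos": [0,0.95,0],"delta_rot": [0,0,0],"fingers": 1},
  {"delta_pos": [0,0.95,0],"delta_rot": [0,0,0],"fingers": 1},
])

```text
time: 52.95
eef_pos: [0.5004, -0.075, 0.1529]
tcp_rot: [2.41, 2.016, 0.0]
ft_force: [-1.3, 0.3, -0.2]
opening: 0.0853
grasp_force: 0.0
```

```bash
python3 st.py; python3 -c "
from chk import *
sleeves(((.5007,.4585),)); spig()
for n in ('scene','top'):
    c=dict(np.load(n+'0.npz')); P=cloud(c).reshape(-1,3); d=P[:,:2]-[.5007,.4585]; r=np.hypot(*d.T)
    m=(r>.036)&(r<.12)&(P[:,2]>.012); a=np.degrees(np.arctan2(d[:,1],d[:,0]))
    for k in range(-180,180,20):
        mm=m&(a>=k)&(a<k+20)
        if mm.sum()>3: print(n,k,mm.sum(),'rmin %.3f zmax %.3f'%(np.percentile(r[mm],3),P[mm,2].max()))
"
```

```text
52.95 [ 0.5004 -0.075   0.1529] F [-1.3  0.3 -0.2] open 0.0853 gf 0 closing -10.17 [-0.23  0.17  1.98  0.    0.99 -0.06]
scene 0 128 [0.503  0.4568] rms 0.0023
top 0 63 [0.4986 0.4599] rms 0.002
0 avg [0.5008 0.4584]
scene plate top z 0.0333 1 rim n94 z0.0874 [0.0009 0.0004] | 2 rim n91 z0.0879 [ 0.0018 -0.0006] | 3 rim n62 z0.0879 [0.0029 0.0012] | 
top plate top z 0.0331 1 rim n85 z0.0898 [-0.0014  0.0021] | 2 rim n84 z0.0882 [-0.0015  0.0004] | 3 rim n73 z0.0891 [-0.0012  0.0027] | 
scene -180 13 rmin 0.112 zmax 0.098
scene -80 81 rmin 0.088 zmax 0.059
scene -60 103 rmin 0.083 zmax 0.061
scene 80 313 rmin 0.094 zmax 0.194
scene 100 163 rmin 0.089 zmax 0.194
scene 120 12 rmin 0.100 zmax 0.191
scene 140 149 rmin 0.067 zmax 0.098
scene 160 148 rmin 0.078 zmax 0.098
top -80 29 rmin 0.087 zmax 0.061
top -60 47 rmin 0.084 zmax 0.059
top 80 27 rmin 0.097 zmax 0.195
top 100 191 rmin 0.090 zmax 0.197
top 120 107 rmin 0.098 zmax 0.194
top 140 39 rmin 0.072 zmax 0.098
top 160 48 rmin 0.088 zmax 0.100
```

Call:
arm_command([
  {"delta_pos": [0,0.95,0],"delta_rot": [0,0,0.3],"fingers": 1},
  {"delta_pos": [0,0.95,0],"delta_rot": [0,0,0.3],"fingers": 1},
  {"delta_pos": [0,0.95,0],"delta_rot": [0,0,0.3],"fingers": 1},
  {"delta_pos": [0,0.95,0],"delta_rot": [0,0,0.3],"fingers": 1},
  {"delta_pos": [0,0.95,0],"delta_rot": [0,0,0.3],"fingers": 1},
  {"delta_pos": [0,0.95,0],"delta_rot": [0,0,0.3],"fingers": 1},
  {"delta_pos": [0,0.95,0],"delta_rot": [0,0,0.3],"fingers": 1},
  {"delta_pos": [0,0.95,0],"delta_rot": [0,0,0.3],"fingers": 1},
  {"delta_pos": [0,0.95,0],"delta_rot": [0,0,0.3],"fingers": 1},
  {"delta_pos": [0,0.95,0],"delta_rot": [0,0,0.3],"fingers": 1},
])

```text
time: 54.4
eef_pos: [0.5016, 0.304, 0.1528]
tcp_rot: [1.804, 2.571, 0.0]
ft_force: [1.0, -0.1, -0.6]
opening: 0.0854
grasp_force: 0.0
```

Call:
arm_command([
  {"delta_pos": [0,0.95,0],"delta_rot": [0,0,0],"fingers": 1},
  {"delta_pos": [0,0.95,0],"delta_rot": [0,0,0],"fingers": 1},
  {"delta_pos": [0,0.95,0],"delta_rot": [0,0,0],"fingers": 1},
  {"delta_pos": [0,0.7,0],"delta_rot": [0,0,0],"fingers": 1},
  {"delta_pos": [0,0.32,0],"delta_rot": [0,0,0],"fingers": 1},
  {"delta_pos": [0,0,0],"delta_rot": [0,0,0],"fingers": 1},
  {"delta_pos": [0,0,-0.6],"delta_rot": [0,0,0],"fingers": 1},
  {"delta_pos": [0,0,-0.9],"delta_rot": [0,0,0],"fingers": 1},
  {"delta_pos": [0,0,0],"delta_rot": [0,0,0],"fingers": 1},
  {"delta_pos": [0,0,0],"delta_rot": [0,0,0],"fingers": 1},
])

```text
time: 55.65
eef_pos: [0.5014, 0.4581, 0.0938]
tcp_rot: [1.806, 2.57, 0.001]
ft_force: [0.4, 0.5, 0.0]
opening: 0.0853
grasp_force: 0.0
```

```bash
python3 st.py; python3 -c "
from chk import *
sleeves(((.5007,.4585),))"
```

```text
55.65 [0.5014 0.4581 0.0938] F [0.4 0.5 0. ] open 0.0853 gf 0 closing 19.80 [ 0.68  0.55  1.58 -0.    1.    0.33]
scene 0 94 [0.5027 0.4565] rms 0.0024
top 0 32 [0.4991 0.4595] rms 0.0021
0 avg [0.5009 0.458 ]
```

Call:
arm_command([
  {"delta_pos": [0,0,-0.7],"delta_rot": [0,0,0],"fingers": 1},
  {"delta_pos": [0,0,-0.7],"delta_rot": [0,0,0],"fingers": 1},
  {"delta_pos": [0,0,-0.5],"delta_rot": [0,0,0],"fingers": 1},
  {"delta_pos": [0,0,0],"delta_rot": [0,0,0],"fingers": 1},
  {"delta_pos": [0,0,0],"delta_rot": [0,0,0],"fingers": 0},
  {"delta_pos": [0,0,0],"delta_rot": [0,0,0],"fingers": 0},
  {"delta_pos": [0,0,0],"delta_rot": [0,0,0],"fingers": 0},
  {"delta_pos": [0,0,0],"delta_rot": [0,0,0],"fingers": 0},
  {"delta_pos": [0,0,0],"delta_rot": [0,0,0],"fingers": 0},
  {"delta_pos": [0,0,0],"delta_rot": [0,0,0],"fingers": 0},
])

```text
time: 57.0
eef_pos: [0.5017, 0.4597, 0.0188]
tcp_rot: [1.805, 2.571, 0.005]
ft_force: [-0.8, -0.4, 6.4]
opening: 0.054
grasp_force: 54.8
```

Call:
arm_command([
  {"delta_pos": [0,0,0.8],"delta_rot": [0,0,0],"fingers": 0},
  {"delta_pos": [0,0,1],"delta_rot": [0,0,0],"fingers": 0},
  {"delta_pos": [0,0,1],"delta_rot": [0,0,0],"fingers": 0},
  {"delta_pos": [0,-0.6,0.4],"delta_rot": [0,0,-0.3],"fingers": 0},
  {"delta_pos": [0,-0.9,0],"delta_rot": [0,0,-0.3],"fingers": 0},
  {"delta_pos": [0,-0.9,0],"delta_rot": [0,0,-0.3],"fingers": 0},
  {"delta_pos": [0,-0.9,0],"delta_rot": [0,0,-0.3],"fingers": 0},
  {"delta_pos": [0,-0.9,0],"delta_rot": [0,0,-0.3],"fingers": 0},
  {"delta_pos": [0,-0.9,0],"delta_rot": [0,0,-0.3],"fingers": 0},
  {"delta_pos": [0,-0.9,0],"delta_rot": [0,0,-0.3],"fingers": 0},
])

```text
time: 58.25
eef_pos: [0.4996, 0.2171, 0.1439]
tcp_rot: [-2.245, -2.197, 0.002]
ft_force: [1.0, 0.4, -3.0]
opening: 0.0537
grasp_force: 54.2
```

Call:
arm_command([
  {"delta_pos": [0.05,-0.95,0],"delta_rot": [0,0,-0.3],"fingers": 0},
  {"delta_pos": [0.05,-0.95,0],"delta_rot": [0,0,-0.3],"fingers": 0},
  {"delta_pos": [0.05,-0.95,0],"delta_rot": [0,0,-0.3],"fingers": 0},
  {"delta_pos": [0.05,-0.95,0],"delta_rot": [0,0,0],"fingers": 0},
  {"delta_pos": [0.05,-0.95,0],"delta_rot": [0,0,0],"fingers": 0},
  {"delta_pos": [0.02,-0.95,0],"delta_rot": [0,0,0],"fingers": 0},
  {"delta_pos": [0,-0.95,0],"delta_rot": [0,0,0],"fingers": 0},
  {"delta_pos": [0,-0.95,0],"delta_rot": [0,0,0],"fingers": 0},
  {"delta_pos": [0,-0.95,0],"delta_rot": [0,0,0],"fingers": 0},
  {"delta_pos": [0,-0.75,0],"delta_rot": [0,0,0],"fingers": 0},
])

```text
time: 59.5
eef_pos: [0.5104, -0.1546, 0.144]
tcp_rot: [-2.409, -2.015, 0.001]
ft_force: [-0.5, -0.1, -3.3]
opening: 0.0536
grasp_force: 54.1
```

```bash
python3 hs.py; python3 st.py
```

```text
59.5 [ 0.5104 -0.1546  0.144 ] F [-0.5 -0.1 -3.3] [-0.38  0.24  1.92 -0.    0.99 -0.2 ]
scene 48 rms 0.003 centre-TCP [0.0005 0.0003]
top few 2
59.6 [ 0.5109 -0.1561  0.1443] F [ 0.7  0.6 -1.4] open 0.0542 gf 54 closing -10.32 [-0.38  0.24  1.92 -0.    0.99 -0.2 ]
```

Call:
arm_command([
  {"delta_pos": [0,0,0],"delta_rot": [0,0,0],"fingers": 0},
  {"delta_pos": [0,0,-0.4],"delta_rot": [0,0,0],"fingers": 0},
  {"delta_pos": [0,0,-0.4],"delta_rot": [0,0,0],"fingers": 0},
  {"delta_pos": [0,0,-0.3],"delta_rot": [0,0,0],"fingers": 0},
  {"delta_pos": [0,0,-0.15],"delta_rot": [0,0,0],"fingers": 0},
  {"delta_pos": [0,0,-0.15],"delta_rot": [0,0,0],"fingers": 0},
  {"delta_pos": [0,0,-0.15],"delta_rot": [0,0,0],"fingers": 0},
  {"delta_pos": [0,0,-0.15],"delta_rot": [0,0,0],"fingers": 0},
  {"delta_pos": [0,0,0],"delta_rot": [0,0,0],"fingers": 0},
  {"delta_pos": [0,0,0],"delta_rot": [0,0,0],"fingers": 0},
])

```text
time: 60.85
eef_pos: [0.5116, -0.1534, 0.077]
tcp_rot: [2.409, 2.016, 0.0]
ft_force: [0.4, -0.8, -3.4]
opening: 0.054
grasp_force: 54.2
```

Call:
arm_command([
  {"delta_pos": [0,0,-0.1],"delta_rot": [0,0,0],"fingers": 0},
  {"delta_pos": [0,0,-0.1],"delta_rot": [0,0,0],"fingers": 0},
  {"delta_pos": [0,0,-0.1],"delta_rot": [0,0,0],"fingers": 0},
  {"delta_pos": [0,0,-0.1],"delta_rot": [0,0,0],"fingers": 0},
  {"delta_pos": [0,0,-0.1],"delta_rot": [0,0,0],"fingers": 0},
  {"delta_pos": [0,0,-0.05],"delta_rot": [0,0,0],"fingers": 0},
  {"delta_pos": [0,0,-0.05],"delta_rot": [0,0,0],"fingers": 0},
  {"delta_pos": [0,0,0],"delta_rot": [0,0,0],"fingers": 0},
  {"delta_pos": [0,0,0],"delta_rot": [0,0,0],"fingers": 0},
  {"delta_pos": [0,0,0],"delta_rot": [0,0,0],"fingers": 0},
])

```text
time: 62.1
eef_pos: [0.5113, -0.1533, 0.0538]
tcp_rot: [-2.409, -2.016, 0.0]
ft_force: [-2.8, 0.6, 5.2]
opening: 0.0538
grasp_force: 54.9
```

Call:
arm_command([
  {"delta_pos": [0,0,0],"delta_rot": [0,0,0],"fingers": 1},
  {"delta_pos": [0,0,0],"delta_rot": [0,0,0],"fingers": 1},
  {"delta_pos": [0,0,0],"delta_rot": [0,0,0],"fingers": 1},
  {"delta_pos": [0,0,0.5],"delta_rot": [0,0,0],"fingers": 1},
  {"delta_pos": [0,0,0.8],"delta_rot": [0,0,0],"fingers": 1},
  {"delta_pos": [0,0,1],"delta_rot": [0,0,0],"fingers": 1},
  {"delta_pos": [-0.2,0.8,0.2],"delta_rot": [0,0,0],"fingers": 1},
  {"delta_pos": [-0.3,0.9,0],"delta_rot": [0,0,0],"fingers": 1},
  {"delta_pos": [-0.3,0.9,0],"delta_rot": [0,0,0],"fingers": 1},
  {"delta_pos": [-0.3,0.9,0],"delta_rot": [0,0,0],"fingers": 1},
])

```text
time: 63.35
eef_pos: [0.4671, -0.0123, 0.153]
tcp_rot: [2.409, 2.016, 0.001]
ft_force: [0.2, 0.9, 0.5]
opening: 0.0856
grasp_force: 0.0
```

Call:
arm_command([
  {"delta_pos": [0,0.9,0],"delta_rot": [0,0,0],"fingers": 1},
  {"delta_pos": [0,0.9,0],"delta_rot": [0,0,0],"fingers": 1},
  {"delta_pos": [0,0.9,0],"delta_rot": [0,0,0],"fingers": 1},
  {"delta_pos": [0,0.5,0],"delta_rot": [0,0,0],"fingers": 1},
  {"delta_pos": [0,0,0],"delta_rot": [0,0,0],"fingers": 1},
  {"delta_pos": [0,0,0],"delta_rot": [0,0,0],"fingers": 1},
  {"delta_pos": [0,0,0],"delta_rot": [0,0,0],"fingers": 1},
  {"delta_pos": [0,0,0],"delta_rot": [0,0,0],"fingers": 1},
  {"delta_pos": [0,0,0],"delta_rot": [0,0,0],"fingers": 1},
  {"delta_pos": [0,0,0],"delta_rot": [0,0,0],"fingers": 1},
])

```text
time: 64.6
eef_pos: [0.4674, 0.1145, 0.1529]
tcp_rot: [-2.41, -2.016, -0.0]
ft_force: [0.4, -0.0, -0.3]
opening: 0.0855
grasp_force: 0.0
```

```bash
python3 st.py; python3 -c "
from chk import *
spig()
c=cam('scene','end'); a=cv2.imread('pics/end.png'); cv2.imwrite('pics/c9.png',cv2.resize(a[90:290,150:417],(800,600),interpolation=cv2.INTER_CUBIC))
for n in('scene','top'):
    P=cloud(cam(n)).reshape(-1,3); m=(np.hypot(P[:,0]-.575,P[:,1]+.04)<.03)&(P[:,2]>.06)&(P[:,2]<.09); print('grip',n,m.sum(),P[m].mean(0).round(4))"
```

```text
64.6 [0.4674 0.1145 0.1529] F [ 0.4 -0.  -0.3] open 0.0855 gf 0 closing -10.17 [0.15 0.13 2.03 0.   0.98 0.33]
scene plate top z 0.033 1 rim n91 z0.0880 [0.0016 0.001 ] | 2 rim n95 z0.0878 [ 0.0023 -0.0005] | 3 rim n95 z0.0885 [0.0025 0.0025] | 4 rim n110 z0.0882 [0.0021 0.0002] | 
top plate top z 0.0332 1 rim n83 z0.0884 [-0.0012  0.002 ] | 2 rim n84 z0.0888 [-0.0014 -0.0002] | 3 rim n77 z0.0903 [-0.001   0.0034] | 4 rim n79 z0.0895 [-0.0013  0.0016] | 
grip scene 36 [ 0.5763 -0.0375  0.0766]
grip top 20 [ 0.5718 -0.0375  0.0818]
```

View pics/c9.png

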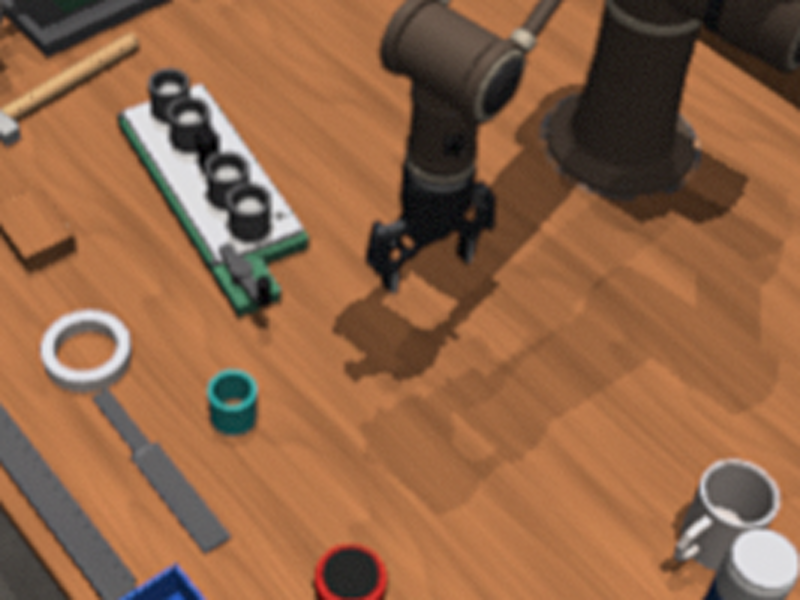

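All four sleeves are home on their spigots, at (170,95), (190,122), (227,178) and (249,212). Their rims are at about 89 mm, as they should be. The latch is shut at (250,275), the turquoise sleeve and the bystanders in view look undisturbed, and the arm is clear, so I'm handing in.

```bash
python3 -c "
from rig import env
print(env.job_done())"
```

```text
the job is handed in; nothing more can be done
None
```

The job is handed in, but the call returned no verdict: by my last camera check the plate is home on both pins, the latch is shut over it, all four dark sleeves are fully down on their spigots, and the other things were left alone.

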